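Load the dough-stick steriliser and click its lamp on

TASK

Stand every dough guide stick end-down in the wells of the steriliser stand, then click the stand's blue push-lock switch so that it stays in and the lamp is on. The lamp must be off (switch out) whenever a stick goes in; nobody remembers whether it was left on, and the switch looks nearly the same either way, so feel for it first and feel again at the end. Leave the loose ring and the two sprinkle jars where they are.

Things in the scene. Friction and masses are not known exactly. Their poses are not given: they have to be found in the camera images.
- stand: white steriliser stand, fixed to the table, 268 x 64 mm. Origin on the table under well 0; its x runs along the row of wells away from the switch, z up. Four wells in a row, centres at x = 0, 0.036, 0.072, 0.108, each 32 mm (x) by 34 mm (y) inside, walls 4 mm, rim 110 mm above the table, inner floor 12 mm above the table. Base plate 12 mm thick under all of it.
- lamp_switch (a joint): how far the blue cap is pressed in (m). 0: out, lamp off. About 0.006: latched in, lamp on. A full press, down to the firm stop at about 0.010 (8 to 12 N), changes the state when let go; a lesser press may change nothing. The spring takes about 3 N to start from out, 4 N from latched, 5 N near the stop, so a touch under 2.5 N hardly moves it. The start state varies.
- switch_axis (a point): fixed point on the switch's vertical axis, 60 mm above the table, on top of the housing (72 x 64 mm, centred 76 mm before well 0). The round blue cap on it is 48 mm across and moves straight down; its top is 90 mm above the table when out, about 84 mm when latched in, 80 mm when fully pressed.
- well0 (a point): centre of the mouth of well 0 (0 is next to the switch, 3 the farthest), at rim height 110 mm
- well1 (a point): centre of the mouth of well 1 (0 is next to the switch, 3 the farthest), at rim height 110 mm
- well2 (a point): centre of the mouth of well 2 (0 is next to the switch, 3 the farthest), at rim height 110 mm
- well3 (a point): centre of the mouth of well 3 (0 is next to the switch, 3 the farthest), at rim height 110 mm
- stick_red: red plastic dough guide stick, 180 mm long (its x), 16 mm wide (y), 14 mm thick (z), with a thin white line 30 mm from each end, 45 g; origin at its centre. Starts lying flat on the table; both ends are alike. Standing in a well its centre is about 102 mm above the table. May be absent.
- stick_yellow: yellow plastic dough guide stick, 180 mm long (its x), 16 mm wide (y), 14 mm thick (z), with a thin white line 30 mm from each end, 45 g; origin at its centre. Starts lying flat on the table; both ends are alike. Standing in a well its centre is about 102 mm above the table. May be absent.
- stick_green: green plastic dough guide stick, 180 mm long (its x), 16 mm wide (y), 14 mm thick (z), with a thin white line 30 mm from each end, 45 g; origin at its centre. Starts lying flat on the table; both ends are alike. Standing in a well its centre is about 102 mm above the table. May be absent.
- stick_orange: orange plastic dough guide stick, 180 mm long (its x), 16 mm wide (y), 14 mm thick (z), with a thin white line 30 mm from each end, 45 g; origin at its centre. Starts lying flat on the table; both ends are alike. Standing in a well its centre is about 102 mm above the table. May be absent.
- spare_ring: blue-grey ring, 59 mm across, 12 mm high, bystander
- sprinkle_0: jar of red sprinkles, 44 mm across, 70 mm high, bystander
- sprinkle_1: jar of yellow sprinkles, 44 mm across, 70 mm high, bystander
Not all that is in view belongs to the job. There is more than one size of the stick_green; the one meant has the size given above.

How it is judged:
By the outcome, as a careful person would: the job done as asked, in the order asked, and still so for the second after the job is handed in, with the robot touching nothing.
Of stick_red, stick_yellow, stick_green, stick_orange only 3 to 4 are there at a start; the rules pass over those that are not, and their reading is None.
At some moment in a run one of stick_red, stick_yellow, stick_green, stick_orange may be knocked a few centimetres aside while the robot is not near it.
Once in a run the grip may slacken for a moment while it holds something.
It also fails if it takes over 210 s, if anything falls off the work surface, if the arm or the gripper's body presses on something with over 40 N, if the wrist force passes 120 N, or if a joint passes its speed limit or range.

ROBOT

A 6-joint arm with a two-finger parallel gripper is mounted at the origin on a cart in front of the work surface, level with it; the furniture and walls round the work are solid. World frame = base frame: x ahead of the robot, y to its left, z up, the work surface at z = 0. Lengths are in mm, angles in rad, forces in N, time in s.
With the tool pointing down it reaches from about 275 to 1000 mm from the base axis. Payload 8.4 kg.
Tool frame: the origin (TCP) lies at the very end of the fingers, on their centre line; the grasp point (between the pads) lies 19 mm behind it; z points along the fingers, x is the direction in which the jaws open and shut, and the axes are right-handed (so a half turn about z gives the same grasp; the last joint's range is limited). The gripper opens to 85 mm and grips with 20 to 120 N. Pads are 22 mm wide; open, the fingers measure 114 mm over their backs; the gripper's body (76 mm by 85 mm) begins 54 mm behind the grasp point. The pads swing forward as they close: fully open they stand 13 mm farther back than shut.
Start: joints at [1.343, 0.353, 1.633, -0, 1.155, -0.002], TCP at [139.927, 609.137, 231.281] pointing down, gripper open.
Joint ranges: [-2.63, 2.63], [-0.92, 2.1], [0.06, 2.66], [-1.3, 4.44], [0, 2.69], [-3.02, 3.02]. Speed limits (rad/s): [2.22, 2.22, 2.79, 3.14, 3.14, 3.14].

INTERFACE

Orientations are given as [roll, pitch, yaw] about the fixed x, y, z axes, in that order (R = Rz(yaw) Ry(pitch) Rx(roll)).
In Python, from rig import r gives the robot as it stands.
- The arm moves only by the tool arm_command, never from a script. Its argument "targets" is a list of rows, each a list of 6 numbers: the shift along the tool's x, y, z in m, then the turn, a rotation vector about the tool's x, y, z in rad. A call has 1 to 20 rows; each row shifts and turns the commanded pose from where the row before left it, along the tool's axes as they then stand; what a row does not reach is not made up. A row lasts 1/12 s, in which the tool goes at most 41.7 mm and 7.16 degrees, less where a joint would pass 70% of its speed; a pose out of reach is approached as far as the arm can. A call is refused whole if a number of a shift passes 0.0417 or a number of a turn 0.125, either way. A call with a gripper value outside its range is refused whole. "fingers" is the finger opening in m, from 0 to 0.0854, set as the call begins (left out, the last holds). The fingers move at their own pace and stop on an object; "squeeze" is the grip in N (left out, the last holds). Time passes only in rows, so rows that do not move let the fingers close. It gives the time, the measured TCP pose, the force and the opening at its end, in the units of the state.
- r.sense(): the state, without advancing time (a new reading comes with each control period).
- r.grab_frame(name): name is "scene" or "top" or "wrist"; returns a dict with "image" (400x640x3 uint8, blue, green, red), "fx", "fy", "cx", "cy" (pixels), "xyz" and "orientation" of the camera in the world. Camera axes: x right, y down, z forward; pixel columns grow to the right and rows downward; lengths in mm; the calibration is good to about 2 mm. A picture is of the moment at which its call begins. There is no depth.
- r.sign_off(): hands the job in, once; it reports no verdict.
The state is a dict: "clock": time; "qpos": joint angles; "qvel": joint speeds; "joint_efforts": joint torques, N m; "eef_pos": TCP position; "tcp_rot": TCP orientation; "contact_force": force on the tool from outside, world axes, zero at the start; "wrist_torque": the same for the moment, N m; "opening": opening from 0.0 (shut) to 1.0 (fully open).
Only numpy, scipy, OpenCV 4.12 (cv2) and the standard library are available. Lean on these libraries where they do the work, as an engineer would, in place of code of your own. Each camera call takes 0.05 s, during which the arm holds its last target.

## Working session

There is one attempt and no reset: what is moved stays moved. The work goes in short steps, Python scripts to look and compute and a tool call to move; the robot and the scene stay as the last step left them, time stands still between calls to the robot, and variables do not carry over. Pictures are saved under pics/ and viewed, and the job is handed in when it is done.

Besides the shell and the picture viewer there is one more tool, called by a JSON object that holds its "fn" and its "kwargs". arm_command: Moves the arm, as the interface text tells. Its arguments: {"type":"object","properties":{"targets":{"type":"array"},"fingers":{"type":"number"},"squeeze":{"type":"number"}},"required":["targets"]}

```bash
ls; mkdir -p pics; python3 - <<'E'
from rig import r
import cv2
s=r.sense()
print({k:(v.tolist() if hasattr(v,'tolist') else v) for k,v in s.items()})
for n in ("scene","top","wrist"):
    f=r.grab_frame(n); cv2.imwrite(f"pics/{n}0.png",f["image"])
    print(n,f["fx"],f["fy"],f["cx"],f["cy"],f["xyz"],f["orientation"])
E
```

```text
pics
{'clock': 0.0, 'qpos': [1.3425912180186097, 0.3536749534605408, 1.6341479598116724, -3.4198619931859895e-05, 1.1551926754951658, -0.002414170274373552], 'qvel': [-0.0011374490620992444, -0.00043131403511388107, 0.0015434747631764933, -0.000726526394702928, 0.0010427507921319935, -0.0008186968669287364], 'joint_efforts': [0.0021051374642411247, -60.52436828613281, -34.2061722278595, 0.0001427688039257191, 0.009427639015484601, -1.8914562929239764e-05], 'eef_pos': [139.83297297067503, 608.6603410876445, 230.53902404394864], 'tcp_rot': [3.141564821149243, 0.0014230067324321194, 1.3450191981784463], 'contact_force': [-0.009704603775190019, 0.024523742765579778, 0.3859587212678981], 'wrist_torque': [0.019142686385933246, -0.03515138756367347, -0.0004998020155333119], 'opening': 1.000460438714988}
scene 518.8640523573501 518.8640523573501 316.9090402098552 208.9330491504776 [-536.49853384 -963.24193736  724.14476278] [-2.00215466  0.02772406 -0.8600399 ]
top 495.6101253338213 495.6101253338213 307.65502419050796 208.65007618965896 [ 345.56796792  -24.676563   1460.0604998 ] [-3.01817296 -0.0062202  -1.59382551]
wrist 350.0796215626161 350.0796215626161 319.29042527125546 199.57195567999986 [ 66.57925998 625.51902691 374.10716243] [2.84091055e+00 1.56552073e-03 1.34456007e+00]
```

View pics/scene0.png

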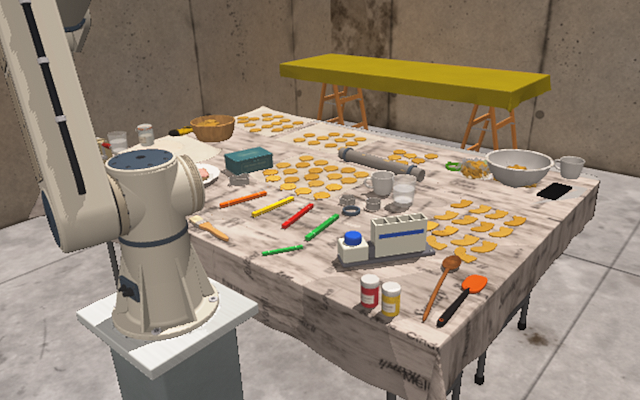

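View pics/top0.png

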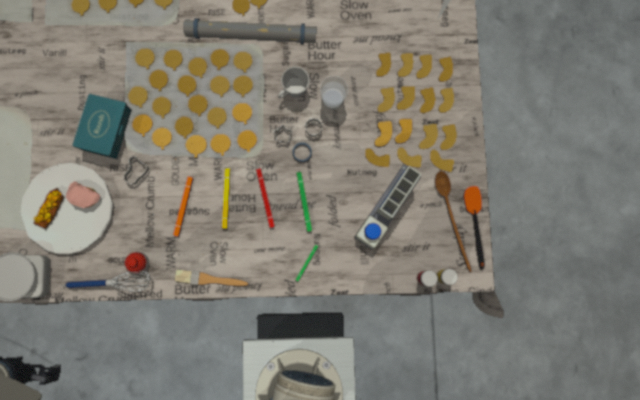

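View pics/wrist0.png

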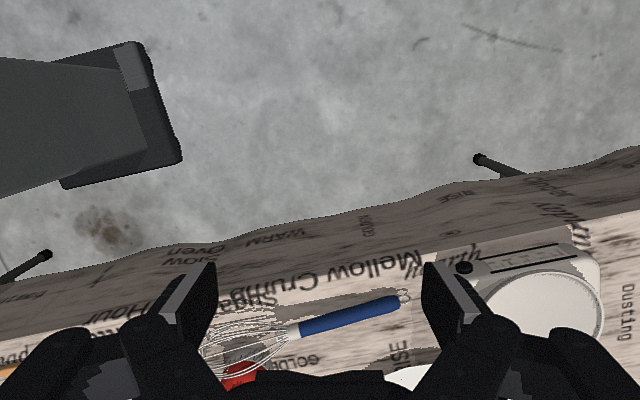

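The top view shows all four long sticks: orange (183,206), yellow (226,198), red (265,198) and green (305,202). The short green decoy is at (307,263). The stand runs from the cap at (373,231) to the far well at (408,175). Next I measure these.

```bash
cat > h.py <<'E'
from rig import r
import cv2, numpy as np
from scipy.spatial.transform import Rotation as Ro
def rot(o): return Ro.from_euler('xyz',o).as_matrix()
def ray(f,uv):
    d=np.array([(uv[0]-f['cx'])/f['fx'],(uv[1]-f['cy'])/f['fy'],1.]); return np.array(f['xyz']),rot(f['orientation'])@d
def plane(f,uv,z):
    o,d=ray(f,uv); return o+d*(z-o[2])/d[2]
def proj(f,p):
    q=rot(f['orientation']).T@(np.array(p,float)-np.array(f['xyz'])); return np.array([f['fx']*q[0]/q[2]+f['cx'],f['fy']*q[1]/q[2]+f['cy']])
def two(f1,a,f2,b):
    o1,d1=ray(f1,a);o2,d2=ray(f2,b)
    t=np.linalg.lstsq(np.c_[d1,-d2],o2-o1,rcond=None)[0]
    p,q=o1+t[0]*d1,o2+t[1]*d2; return (p+q)/2,np.linalg.norm(p-q)
HUE=dict(orange=(8,17),yellow=(22,32),red=(0,5),green=(45,80),blue=(100,125))
def mask(im,c,smin=150,vmin=90):
    h=cv2.cvtColor(im,cv2.COLOR_BGR2HSV);lo,hi=HUE[c]
    m=cv2.inRange(h,(lo,smin,vmin),(hi,255,255))
    if c=='red': m|=cv2.inRange(h,(175,smin,vmin),(180,255,255))
    return m
def blobs(f,c,amin=60,**k):
    m=cv2.morphologyEx(mask(f['image'],c,**k),cv2.MORPH_CLOSE,np.ones((5,5)))
    cs,_=cv2.findContours(m,cv2.RETR_EXTERNAL,cv2.CHAIN_APPROX_NONE)
    return sorted([x for x in cs if cv2.contourArea(x)>amin],key=cv2.contourArea)[::-1]
def stick(f,c,z=14):
    """sticks: list of centre, yaw, length, width"""
    out=[]
    for b in blobs(f,c):
        P=np.array([plane(f,p,z)[:2] for p in b[:,0,:]],np.float32)
        (x,y),(w,h),a=cv2.minAreaRect(P)
        bx=cv2.boxPoints(((x,y),(w,h),a)); e=[bx[1]-bx[0],bx[2]-bx[1]]
        L=max(e,key=np.linalg.norm); yaw=np.arctan2(L[1],L[0])%np.pi
        out.append((round(float(x),1),round(float(y),1),round(float(yaw),3),round(float(max(w,h)),1),round(float(min(w,h)),1)))
    return out
def st():
    s=r.sense(); print('t',round(s['clock'],2),'tcp',np.round(s['eef_pos'],1),'rpy',np.round(s['tcp_rot'],3),'F',np.round(s['contact_force'],1),'op',round(s['opening'],3)); return s
E
python3 - <<'E'
from h import *
f=r.grab_frame('top')
for c in ('orange','yellow','red','green'): print(c,[x for x in stick(f,c) if x[3]>60])
g=r.grab_frame('scene')
for n,ff in(('t',f),('s',g)):
    for b in blobs(ff,'blue',30): print(n,cv2.boundingRect(b),cv2.contourArea(b),np.round(cv2.fitEllipse(b)[0],1))
im=cv2.resize(f['image'][150:270,330:450],None,fx=5,fy=5,interpolation=cv2.INTER_CUBIC);cv2.imwrite('pics/st1.png',im)
im=cv2.resize(g['image'][200:280,320:450],None,fx=6,fy=6,interpolation=cv2.INTER_CUBIC);cv2.imwrite('pics/st2.png',im)
E
```

```text
orange [(541.4, -523.7, 3.08, 81.1, 47.4), (541.6, 329.0, 2.905, 176.8, 17.9), (580.3, -440.0, 0.138, 91.7, 37.5)]
yellow [(562.3, 202.3, 3.089, 178.8, 16.1), (547.2, 721.6, 2.641, 103.2, 35.8), (734.7, -406.7, 2.853, 69.2, 35.5), (731.7, -466.1, 2.977, 71.2, 35.4), (851.8, -284.2, 2.89, 71.3, 32.4), (854.7, -345.4, 2.828, 66.3, 33.6), (669.6, -341.6, 1.072, 71.6, 32.9), (846.3, -464.9, 2.973, 66.0, 31.8), (658.5, -436.9, 0.991, 68.9, 34.2), (961.3, -348.0, 2.984, 70.0, 29.8), (954.4, -406.0, 2.843, 71.2, 30.6), (849.1, -409.0, 3.036, 67.8, 31.4), (671.9, -246.6, 1.31, 64.9, 28.7), (943.7, -468.3, 3.021, 61.7, 19.1)]
red [(560.1, 87.4, 0.215, 177.2, 13.6)]
green [(546.9, -26.6, 0.164, 172.6, 10.3)]
t (366, 224, 14, 15) 148.5 [372.4 231.1]
t (68, 282, 36, 4) 48.5 [ 84.9 283.3]
s (345, 231, 16, 14) 175.0 [352.5 237.8]
s (380, 230, 43, 8) 74.5 [400.2 233.6]
```

View pics/st1.png

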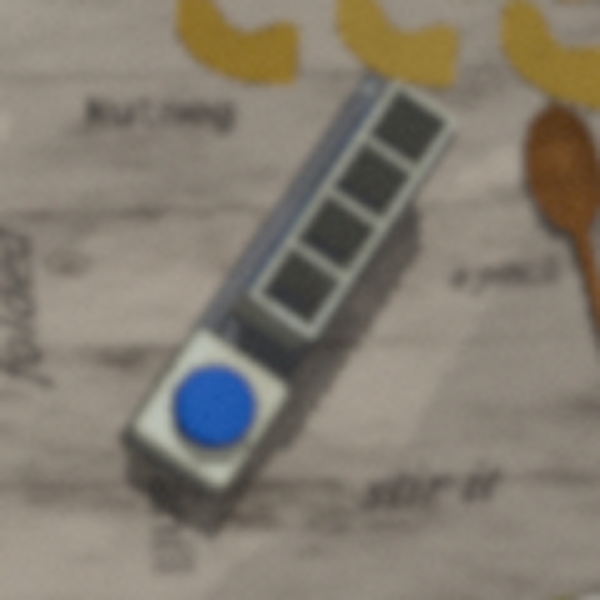

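View pics/st2.png

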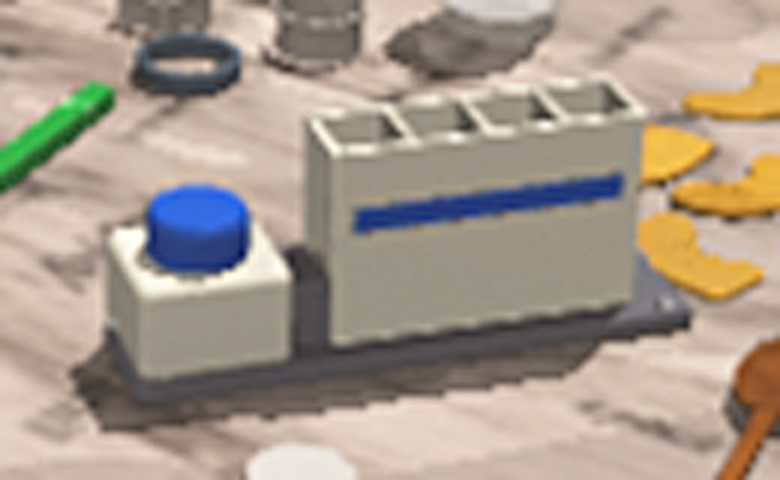

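```bash
python3 - <<'E'
from h import *
f=r.grab_frame('top')
W=[(410,127),(372,178),(337,232),(300,285)]
P=[plane(f,(330+u/5,150+v/5),110)[:2] for u,v in W]
print(np.round(P,1))
for z in(84,90):print(plane(f,(372.6,231.1),z))
d=P[0]-P[3]; print(np.linalg.norm(d)/3,np.arctan2(d[1],d[0]))
u=d/np.linalg.norm(d); c=np.mean(P,0); print('w0',c-54*u,'sw',c-54*u-76*u)
C=[(396,82),(458,125),(308,340),(247,293)]
Q=np.array([plane(f,(330+a/5,150+b/5),110)[:2] for a,b in C]);print(Q,Q.mean(0),c,np.linalg.norm(np.diff(Q,axis=0),axis=1))
import json
E
```

```text
[[ 599.2 -328.2]
 [ 571.  -305.8]
 [ 541.3 -285. ]
 [ 512.3 -263.3]]
[ 449.03105556 -216.51047195   84.        ]
[ 448.57992822 -215.67402366   90.        ]
36.13958840395419 -0.6413848012202162
w0 [ 512.71126455 -263.28652609] sw [ 451.81489716 -217.81529961]
[[ 624.76591772 -321.67086907]
 [ 599.7568788  -354.91258131]
 [ 481.8647232  -266.41356384]
 [ 508.56017412 -234.00599955]] [ 553.73692346 -294.25075344] [ 555.97973613 -295.59502912] [ 41.59883965 147.41314883  41.98687084]
```

```bash
cat >> h.py <<'E'
def go(xyz,rpy=None):
    s=st(); R=rot(s['tcp_rot']); d=R.T@(np.array(xyz,float)-s['eef_pos'])
    print('shift tool mm',np.round(d,1), 'rows',round(np.linalg.norm(d)/41.7,1))
    if rpy is not None: print('rotvec',np.round(Ro.from_matrix(R.T@rot(rpy)).as_rotvec(),3))
E
python3 - <<'E'
from h import *
go((449,-217,200),(np.pi,0,-0.45))
E
```

```text
t 0.3 tcp [139.9 609.  231. ] rpy [3.142 0.    1.345] F [-0.4  0.1  0.5] op 0.998
shift tool mm [-735.8  486.2   31.4] rows 21.2
rotvec [0.    0.    1.795]
```

{"fn": "arm_command", "kwargs": {"targets": [[-0.03,0.02,0,0,0,0],[-0.03,0.02,0,0,0,0],[-0.03,0.02,0,0,0,0],[-0.03,0.02,0,0,0,0],[-0.03,0.02,0,0,0,0],[-0.03,0.02,0,0,0,0],[-0.03,0.02,0,0,0,0],[-0.03,0.02,0,0,0,0],[-0.03,0.02,0,0,0,0],[-0.03,0.02,0,0,0,0],[-0.03,0.02,0,0,0,0],[-0.03,0.02,0,0,0,0],[-0.03,0.02,0,0,0,0],[-0.03,0.02,0,0,0,0],[-0.03,0.02,0,0,0,0],[-0.03,0.02,0,0,0,0],[-0.03,0.02,0,0,0,0],[-0.03,0.02,0,0,0,0],[-0.03,0.02,0,0,0,0],[-0.03,0.02,0,0,0,0]], "fingers": 0}}

```text
clock: 1.97
eef_pos: [395.7, -67.2, 231.6]
tcp_rot: [3.141, -0.0, 1.345]
contact_force: [0.9, 0.1, 0.1]
opening: 0.001
```

{"fn": "arm_command", "kwargs": {"targets": [[0,0,0,0,0,0.12],[0,0,0,0,0,0.12],[0,0,0,0,0,0.12],[0,0,0,0,0,0.12],[0,0,0,0,0,0.12],[0,0,0,0,0,0.12],[0,0,0,0,0,0.12],[0,0,0,0,0,0.12],[0,0,0,0,0,0.12],[0,0,0,0,0,0.12],[0,0,0,0,0,0.12],[0,0,0,0,0,0.12],[0,0,0,0,0,0.12],[0,0,0,0,0,0.12],[0,0,0,0,0,0.12]]}}

```text
clock: 3.22
eef_pos: [395.4, -65.2, 231.4]
tcp_rot: [-3.142, -0.0, -0.461]
contact_force: [0.1, -0.0, -0.7]
opening: -0.001
```

```bash
python3 - <<'E'
from h import *
go((449,-217,150),(np.pi,0,-0.45)); print(np.round(r.sense()['qpos'],2))
f=r.grab_frame('wrist'); cv2.imwrite('pics/w1.png',f['image'])
E
```

```text
t 3.22 tcp [395.4 -65.2 231.4] rpy [-3.142 -0.    -0.461] F [ 0.1 -0.  -0.7] op -0.001
shift tool mm [115.5 112.1  81.4] rows 4.3
rotvec [-0.    -0.    -0.011]
[-0.17 -0.01  2.08 -0.    1.07  0.29]
```

View pics/w1.png

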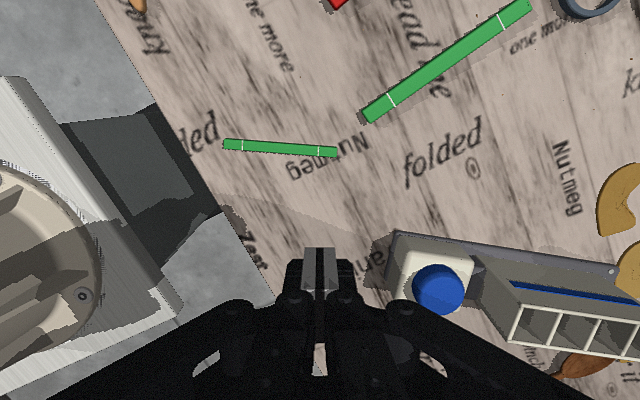

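The wrist view shows the cap at (439,289), with the wells to its right at (540,325), (578,335) and (620,345). I use this to cross-check the stand, and I test the tilt sign during the move.

```bash
python3 - <<'E'
from h import *
f=r.grab_frame('wrist')
m=mask(f['image'],'blue',120,60); cs,_=cv2.findContours(m,0,1)
for b in cs:
    if cv2.contourArea(b)>200:
        c=cv2.boundingRect(b); e=cv2.fitEllipse(b); print(c,e[0],plane(f,e[0],90),plane(f,e[0],84))
im=f['image'][220:400,440:640]; cv2.imwrite('pics/w1c.png',cv2.resize(im,None,fx=4,fy=3.3,interpolation=cv2.INTER_CUBIC))
for uv in((519,305),(507,343)): print(plane(f,uv,110))
w0=np.array((512,-264));y=-0.641;X=np.array((np.cos(y),np.sin(y)));Y=np.array((-X[1],X[0]))
for a,b in((-20,21),(-20,-21)): print('exp',w0+a*X+b*Y,proj(f,[*(w0+a*X+b*Y),110]))
E
```

```text
(510, 279, 130, 25) (571.9725952148438, 290.6507263183594) [ 558.8293685  -261.81631086   90.        ] [ 561.54368233 -267.37178502   84.        ]
(414, 264, 52, 51) (439.716064453125, 288.4057312011719) [ 450.38732462 -204.02004365   90.        ] [ 450.81736881 -208.35807249   84.        ]
[ 504.75535677 -236.42281437  110.        ]
[ 483.00196239 -270.04127494  110.        ]
exp [ 508.52797878 -235.20859384] [522.76827651 302.22548401]
exp [ 483.41209476 -268.87151662] [507.03403674 341.87000201]
```

View pics/w1c.png

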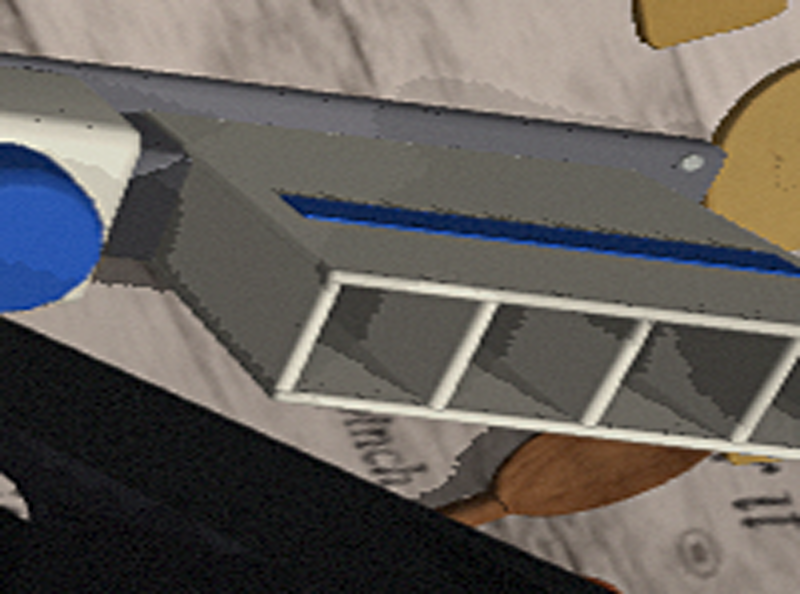

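{"fn": "arm_command", "kwargs": {"targets": [[0.027,0.026,0.018,0,0,0],[0.027,0.026,0.018,0,0,0],[0.027,0.026,0.018,0,0,0],[0.027,0.026,0.018,0,0,0],[0.006,0.006,0,0,0,0],[0,0,0,0,0,0]]}}

```text
clock: 3.82
eef_pos: [449.7, -216.0, 158.2]
tcp_rot: [3.141, 0.002, -0.454]
contact_force: [-0.1, -0.2, 0.4]
opening: 0.001
```

{"fn": "arm_command", "kwargs": {"targets": [[0,0,0.02,0,0,0],[0,0,0.02,0,0,0],[0,0,0.015,0,0,0],[0,0,0.005,0,0,0],[0,0,0.003,0,0,0],[0,0,0,0,0,0],[0,0,0,0,0,0]]}}

```text
clock: 4.4
eef_pos: [450.0, -213.9, 97.3]
tcp_rot: [-3.142, -0.001, -0.454]
contact_force: [0.4, 0.5, -0.3]
opening: 0.002
```

{"fn": "arm_command", "kwargs": {"targets": [[0,0,0.001,0,0,0],[0,0,0.001,0,0,0],[0,0,0.001,0,0,0],[0,0,0,0,0,0],[0,0,0,0,0,0]]}}

```text
clock: 4.82
eef_pos: [449.5, -214.1, 93.3]
tcp_rot: [-3.142, -0.0, -0.455]
contact_force: [-0.2, -0.3, 0.1]
opening: 0.004
```

{"fn": "arm_command", "kwargs": {"targets": [[0,0,0.001,0,0,0],[0,0,0.001,0,0,0],[0,0,0,0,0,0]]}}

```text
clock: 5.07
eef_pos: [449.4, -214.1, 91.1]
tcp_rot: [3.142, 0.0, -0.455]
contact_force: [-0.1, 0.4, 1.0]
opening: 0.003
```

{"fn": "arm_command", "kwargs": {"targets": [[0,0,0.001,0,0,0],[0,0,0,0,0,0],[0,0,0,0,0,0]]}}

```text
clock: 5.32
eef_pos: [449.4, -214.1, 90.2]
tcp_rot: [3.142, 0.0, -0.455]
contact_force: [-0.1, 0.1, 0.7]
opening: -0.002
```

{"fn": "arm_command", "kwargs": {"targets": [[0,0,0.001,0,0,0],[0,0,0,0,0,0],[0,0,0,0,0,0]]}}

```text
clock: 5.57
eef_pos: [449.5, -214.1, 89.2]
tcp_rot: [-3.142, 0.0, -0.455]
contact_force: [-0.2, -0.4, 0.0]
opening: 0.004
```

{"fn": "arm_command", "kwargs": {"targets": [[0,0,0.001,0,0,0],[0,0,0,0,0,0],[0,0,0,0,0,0]]}}

```text
clock: 5.82
eef_pos: [449.5, -214.1, 88.2]
tcp_rot: [-3.142, 0.0, -0.455]
contact_force: [-0.2, -0.7, 0.2]
opening: -0.001
```

{"fn": "arm_command", "kwargs": {"targets": [[0,0,0.001,0,0,0],[0,0,0,0,0,0],[0,0,0,0,0,0]]}}

```text
clock: 6.07
eef_pos: [449.4, -214.1, 87.2]
tcp_rot: [3.142, 0.0, -0.455]
contact_force: [0.1, -0.4, -0.3]
opening: -0.002
```

{"fn": "arm_command", "kwargs": {"targets": [[0,0,0.001,0,0,0],[0,0,0,0,0,0],[0,0,0,0,0,0]]}}

```text
clock: 6.32
eef_pos: [449.4, -214.0, 86.2]
tcp_rot: [3.142, 0.0, -0.455]
contact_force: [-0.1, -0.3, -0.4]
opening: -0.001
```

{"fn": "arm_command", "kwargs": {"targets": [[0,0,0.001,0,0,0],[0,0,0,0,0,0],[0,0,0,0,0,0]]}}

```text
clock: 6.57
eef_pos: [449.5, -214.1, 85.2]
tcp_rot: [3.142, 0.0, -0.455]
contact_force: [0.1, 0.0, 0.8]
opening: -0.006
```

{"fn": "arm_command", "kwargs": {"targets": [[0,0,0.001,0,0,0],[0,0,0,0,0,0],[0,0,0,0,0,0]]}}

```text
clock: 6.82
eef_pos: [449.5, -214.1, 84.2]
tcp_rot: [3.142, 0.0, -0.455]
contact_force: [1.1, -0.8, 0.5]
opening: -0.001
```

{"fn": "arm_command", "kwargs": {"targets": [[0,0,0.001,0,0,0],[0,0,0,0,0,0],[0,0,0,0,0,0]]}}

```text
clock: 7.07
eef_pos: [449.5, -214.1, 83.2]
tcp_rot: [3.142, 0.0, -0.455]
contact_force: [0.1, -0.9, -0.0]
opening: -0.001
```

{"fn": "arm_command", "kwargs": {"targets": [[0,0,0.001,0,0,0],[0,0,0,0,0,0],[0,0,0,0,0,0]]}}

```text
clock: 7.32
eef_pos: [449.6, -214.1, 82.4]
tcp_rot: [3.142, -0.0, -0.455]
contact_force: [-0.2, 0.5, 2.4]
opening: 0.002
```

{"fn": "arm_command", "kwargs": {"targets": [[0,0,0.001,0,0,0],[0,0,0,0,0,0],[0,0,0,0,0,0]]}}

```text
clock: 7.57
eef_pos: [449.6, -214.1, 81.4]
tcp_rot: [-3.142, -0.0, -0.455]
contact_force: [-0.1, 0.1, 4.9]
opening: -0.002
```

{"fn": "arm_command", "kwargs": {"targets": [[0,0,0.001,0,0,0],[0,0,0,0,0,0],[0,0,0,0,0,0]]}}

```text
clock: 7.82
eef_pos: [449.6, -214.2, 80.5]
tcp_rot: [3.142, -0.0, -0.455]
contact_force: [-1.8, 1.3, 5.0]
opening: -0.001
```

{"fn": "arm_command", "kwargs": {"targets": [[0,0,0.001,0,0,0],[0,0,0,0,0,0],[0,0,0,0,0,0]]}}

```text
clock: 8.07
eef_pos: [449.7, -214.2, 79.7]
tcp_rot: [-3.142, -0.0, -0.455]
contact_force: [-0.4, -0.1, 10.2]
opening: -0.001
```

{"fn": "arm_command", "kwargs": {"targets": [[0,0,0.001,0,0,0],[0,0,0,0,0,0],[0,0,0,0,0,0]]}}

```text
clock: 8.32
eef_pos: [449.8, -214.2, 79.4]
tcp_rot: [3.142, -0.001, -0.455]
contact_force: [-3.9, 2.8, 18.5]
opening: 0.005
```

It was latched: contact came at 83 mm and the firm stop at 79.5 mm. I let go and feel again.

{"fn": "arm_command", "kwargs": {"targets": [[0,0,-0.004,0,0,0],[0,0,-0.006,0,0,0],[0,0,-0.006,0,0,0],[0,0,0,0,0,0],[0,0,0,0,0,0]]}}

```text
clock: 8.73
eef_pos: [449.7, -214.2, 94.5]
tcp_rot: [-3.142, -0.001, -0.455]
contact_force: [0.8, -0.0, -0.7]
opening: 0.002
```

{"fn": "arm_command", "kwargs": {"targets": [[0,0,0.003,0,0,0],[0,0,0.0015,0,0,0],[0,0,0,0,0,0],[0,0,0,0,0,0]]}}

```text
clock: 9.07
eef_pos: [449.2, -214.0, 89.3]
tcp_rot: [-3.142, 0.001, -0.455]
contact_force: [0.1, -0.1, -0.0]
opening: -0.001
```

{"fn": "arm_command", "kwargs": {"targets": [[0,0,0.001,0,0,0],[0,0,0,0,0,0],[0,0,0,0,0,0]]}}

```text
clock: 9.32
eef_pos: [449.4, -214.1, 88.7]
tcp_rot: [3.142, 0.0, -0.455]
contact_force: [-0.1, 0.2, -0.8]
opening: 0.003
```

{"fn": "arm_command", "kwargs": {"targets": [[0,0,0.001,0,0,0],[0,0,0,0,0,0],[0,0,0,0,0,0]]}}

```text
clock: 9.57
eef_pos: [449.5, -214.1, 87.8]
tcp_rot: [3.142, 0.0, -0.455]
contact_force: [-0.2, -0.2, -0.6]
opening: -0.003
```

{"fn": "arm_command", "kwargs": {"targets": [[0,0,0.001,0,0,0],[0,0,0,0,0,0],[0,0,0,0,0,0]]}}

```text
clock: 9.82
eef_pos: [449.5, -214.1, 86.7]
tcp_rot: [3.142, 0.0, -0.455]
contact_force: [0.0, 0.0, 0.1]
opening: -0.004
```

{"fn": "arm_command", "kwargs": {"targets": [[0,0,0.001,0,0,0],[0,0,0,0,0,0],[0,0,0,0,0,0]]}}

```text
clock: 10.07
eef_pos: [449.4, -214.1, 85.7]
tcp_rot: [-3.142, 0.0, -0.455]
contact_force: [0.8, -0.9, 0.1]
opening: -0.003
```

{"fn": "arm_command", "kwargs": {"targets": [[0,0,0.001,0,0,0],[0,0,0,0,0,0],[0,0,0,0,0,0]]}}

```text
clock: 10.32
eef_pos: [449.5, -214.1, 84.7]
tcp_rot: [-3.142, 0.0, -0.455]
contact_force: [0.8, -0.1, -0.2]
opening: -0.0
```

{"fn": "arm_command", "kwargs": {"targets": [[0,0,0.001,0,0,0],[0,0,0,0,0,0],[0,0,0,0,0,0]]}}

```text
clock: 10.57
eef_pos: [449.6, -214.1, 83.8]
tcp_rot: [-3.142, -0.0, -0.455]
contact_force: [0.0, -0.1, 1.6]
opening: 0.003
```

```bash
python3 - <<'E'
from h import *
g=r.grab_frame('scene');f0=cv2.imread('pics/scene0.png')
for im in(f0,g['image']):
    m=mask(im,'blue'); m[:,375:]=0
    print(m.sum()//255, np.argwhere(m).min(0),np.argwhere(m).max(0),np.argwhere(m).mean(0))
a=[cv2.resize(i[215:275,325:385],None,fx=6,fy=6,interpolation=cv2.INTER_NEAREST) for i in(f0,g['image'])]
cv2.imwrite('pics/cmp1.png',np.hstack(a))
E
```

```text
199 [231 345] [244 360] [237.82914573 352.52763819]
156 [231 345] [244 360] [238.68589744 353.03846154]
```

View pics/cmp1.png

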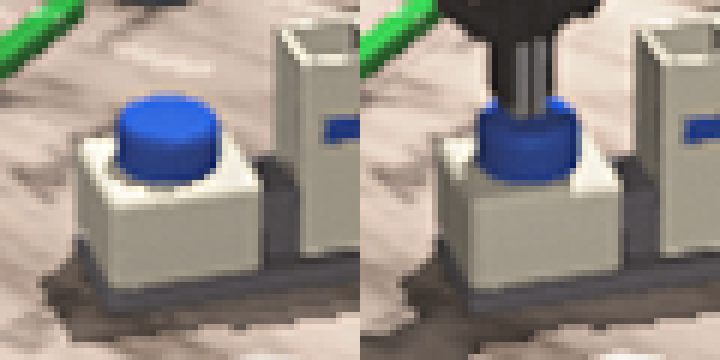

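```bash
python3 - <<'E'
from h import *
g=r.grab_frame('scene')
t=np.linspace(0,6.28,100)
for z in(60,84,90):
    for c in((450,-212),(451,-218)):
        P=np.array([proj(g,(c[0]+24*np.cos(a),c[1]+24*np.sin(a),z)) for a in t]); print(z,c,P.min(0).round(1),P.max(0).round(1))
E
```

```text
60 (450, -212) [342.3 235.8] [360.1 244.2]
60 (451, -218) [344.3 236.3] [362.2 244.7]
84 (450, -212) [342.3 228. ] [360.2 236.2]
84 (451, -218) [344.2 228.5] [362.2 236.7]
90 (450, -212) [342.2 226. ] [360.2 234.2]
90 (451, -218) [344.2 226.5] [362.3 234.7]
```

The cap stands at the same height in both pictures, about 15 to 16 px tall, which fits latched. So the press did not toggle it. I press again, more firmly, with a short hold.

{"fn": "arm_command", "kwargs": {"targets": [[0,0,0.002,0,0,0],[0,0,0.002,0,0,0],[0,0,0.002,0,0,0],[0,0,0,0,0,0],[0,0,0,0,0,0],[0,0,0,0,0,0]]}}

```text
clock: 11.17
eef_pos: [449.8, -214.3, 79.3]
tcp_rot: [3.142, -0.001, -0.455]
contact_force: [-6.7, 3.2, 24.2]
opening: 0.003
```

{"fn": "arm_command", "kwargs": {"targets": [[0,0,0.001,0,0,0],[0,0,0,0,0,0],[0,0,0,0,0,0]]}}

```text
clock: 11.42
eef_pos: [449.9, -214.3, 79.2]
tcp_rot: [3.142, -0.001, -0.455]
contact_force: [-9.9, 5.3, 38.3]
opening: 0.002
```

{"fn": "arm_command", "kwargs": {"targets": [[0,0,-0.003,0,0,0],[0,0,-0.002,0,0,0],[0,0,-0.001,0,0,0],[0,0,0,0,0,0],[0,0,0,0,0,0]]}}

```text
clock: 11.83
eef_pos: [449.7, -214.2, 82.8]
tcp_rot: [-3.142, -0.0, -0.455]
contact_force: [0.3, -0.7, 4.2]
opening: 0.001
```

{"fn": "arm_command", "kwargs": {"targets": [[0,0,-0.003,0,0,0],[0,0,-0.002,0,0,0],[0,0,-0.001,0,0,0],[0,0,0,0,0,0],[0,0,0,0,0,0]]}}

```text
clock: 12.25
eef_pos: [449.2, -214.0, 88.6]
tcp_rot: [3.142, 0.001, -0.455]
contact_force: [-0.8, -0.5, -0.2]
opening: 0.0
```

{"fn": "arm_command", "kwargs": {"targets": [[0,0,-0.003,0,0,0],[0,0,-0.01,0,0,0],[0,0,-0.03,0,0,0],[0,0,-0.03,0,0,0],[0,0,0,0,0,0],[0,0,0,0,0,0]]}}

```text
clock: 12.75
eef_pos: [450.8, -214.7, 164.0]
tcp_rot: [-3.142, -0.004, -0.455]
contact_force: [-0.2, 0.0, -1.0]
opening: -0.0
```

```bash
python3 - <<'E'
from h import *
g=r.grab_frame('scene');f0=cv2.imread('pics/scene0.png')
for im in(f0,g['image']):
    m=mask(im,'blue'); m[:,375:]=0
    print(m.sum()//255, np.argwhere(m).min(0),np.argwhere(m).max(0),np.argwhere(m).mean(0))
a=[cv2.resize(i[215:275,325:385],None,fx=6,fy=6,interpolation=cv2.INTER_NEAREST) for i in(f0,g['image'])]
cv2.imwrite('pics/cmp2.png',np.hstack(a))
E
```

```text
199 [231 345] [244 360] [237.82914573 352.52763819]
198 [229 345] [243 360] [236.13131313 352.98989899]
```

View pics/cmp2.png

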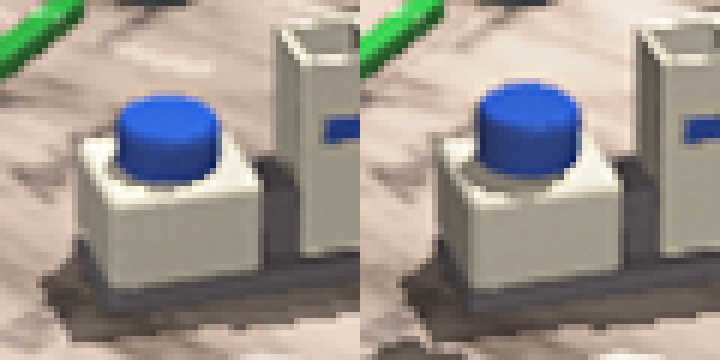

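The cap now stands 2 px (about 6 mm) higher, which means out. I confirm by touch.

{"fn": "arm_command", "kwargs": {"targets": [[0,0,0.03,0,0,0],[0,0,0.03,0,0,0],[0,0,0.01,0,0,0],[0,0,0.003,0,0,0],[0,0,0,0,0,0],[0,0,0,0,0,0]]}}

```text
clock: 13.3
eef_pos: [448.5, -213.6, 88.3]
tcp_rot: [3.142, 0.003, -0.455]
contact_force: [-1.6, 0.2, 2.0]
opening: -0.0
```

{"fn": "arm_command", "kwargs": {"targets": [[0,0,0.001,0,0,0],[0,0,0,0,0,0],[0,0,0,0,0,0]]}}

```text
clock: 13.55
eef_pos: [449.4, -214.0, 87.9]
tcp_rot: [-3.142, 0.0, -0.455]
contact_force: [-1.7, 1.2, 2.6]
opening: 0.001
```

{"fn": "arm_command", "kwargs": {"targets": [[0,0,0.001,0,0,0],[0,0,0,0,0,0],[0,0,0,0,0,0]]}}

```text
clock: 13.8
eef_pos: [449.5, -214.1, 87.1]
tcp_rot: [3.142, 0.0, -0.455]
contact_force: [-3.0, 1.7, 7.1]
opening: 0.002
```

Touch confirms the switch is out: contact at about 88.5 mm. Now I move over the green stick.

{"fn": "arm_command", "kwargs": {"targets": [[0,0,-0.03,0,0,0],[0,0,-0.04,0,0,0],[0,0,-0.04,0,0,0.119],[0,0,0,0,0,0.119],[0,0,0,0,0,0.119],[0,0,0,0,0,0.119],[0,0,0,0,0,0.119],[0,0,0,0,0,0.119],[0,0,0,0,0,0.119],[0,0,0,0,0,0.119],[0,0,0,0,0,0],[0,0,0,0,0,0]], "fingers": 0.045}}

```text
clock: 14.8
eef_pos: [449.8, -214.2, 196.8]
tcp_rot: [-3.141, -0.0, -1.403]
contact_force: [0.6, -0.4, -0.4]
opening: 0.526
```

```bash
python3 - <<'E'
from h import *
go((488,-36,170),(np.pi,0,-1.407))
E
```

```text
t 14.8 tcp [ 449.8 -214.2  196.8] rpy [-3.141 -0.    -1.403] F [ 0.6 -0.4 -0.4] op 0.526
shift tool mm [-169.4  -67.4   26.8] rows 4.4
rotvec [-0.001 -0.     0.004]
```

{"fn": "arm_command", "kwargs": {"targets": [[-0.0335,-0.0135,0.005,0,0,0],[-0.0335,-0.0135,0.005,0,0,0],[-0.0335,-0.0135,0.005,0,0,0],[-0.0335,-0.0135,0.005,0,0,0],[-0.0335,-0.0135,0.005,0,0,0],[0,0,0,0,0,0],[0,0,0,0,0,0]]}}

```text
clock: 15.38
eef_pos: [489.0, -36.2, 171.5]
tcp_rot: [3.141, 0.0, -1.4]
contact_force: [0.7, -0.5, -0.2]
opening: 0.527
```

```bash
python3 - <<'E'
from h import *
go((488,-36,100),(np.pi,0,-1.407))
f=r.grab_frame('wrist'); cv2.imwrite('pics/w2.png',f['image'])
print(stick(f,'green'))
t=r.grab_frame('top'); print([ (c,[x for x in stick(t,c) if 150<x[3]<200]) for c in('red','orange','yellow','green')])
E
```

```text
t 15.38 tcp [489.  -36.2 171.5] rpy [ 3.141  0.    -1.4  ] F [ 0.7 -0.5 -0.2] op 0.527
shift tool mm [-0.4  0.9 71.5] rows 1.7
rotvec [0.    0.    0.007]
[(545.0, -27.5, 0.157, 171.9, 14.9), (399.1, -47.1, 2.601, 50.8, 9.7)]
[('red', [(561.9, 87.4, 0.215, 173.7, 14.2)]), ('orange', [(541.6, 329.0, 2.905, 176.8, 17.9)]), ('yellow', [(562.3, 202.2, 3.09, 178.8, 16.0)]), ('green', [])]
```

View pics/w2.png

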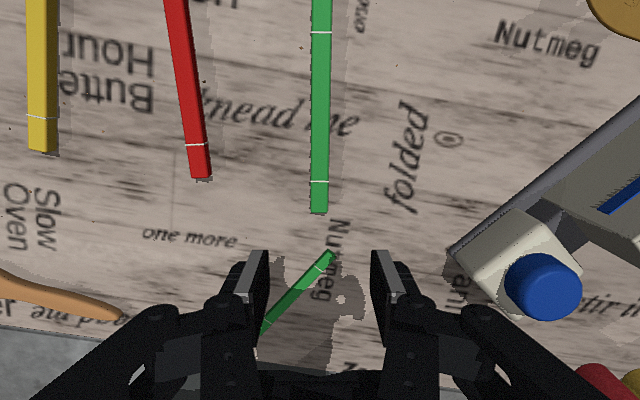

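The wrist view shows the green stick's near end at (318,213), in line with the jaws. I check that point, then go down.

```bash
python3 - <<'E'
from h import *
f=r.grab_frame('wrist')
e=plane(f,(318.5,213.5),7); print('near end',e, 'line30',plane(f,(319,181.5),14), 'grip',e[:2]+30*np.array([np.cos(.16),np.sin(.16)]))
print(proj(f,(489,-36,7)))
E
```

```text
near end [456.03127003 -43.3237945    7.        ] line30 [488.21671963 -38.40103243  14.        ] grip [485.64808854 -38.5442483 ]
[316.52700832 178.33832121]
```

{"fn": "arm_command", "kwargs": {"targets": [[0.002,0.002,0.04,0,0,0],[0,0,0.04,0,0,0],[0,0,0.04,0,0,0],[0,0,0.03,0,0,0],[0,0,0.012,0,0,0],[0,0,0.006,0,0,0],[0,0,0,0,0,0],[0,0,0,0,0,0]]}}

```text
clock: 16.2
eef_pos: [487.7, -40.9, 4.4]
tcp_rot: [-3.141, -0.0, -1.408]
contact_force: [0.7, 0.2, 0.4]
opening: 0.53
```

{"fn": "arm_command", "kwargs": {"targets": [[0,0,0,0,0,0],[0,0,0,0,0,0],[0,0,0,0,0,0],[0,0,0,0,0,0],[0,0,0,0,0,0],[0,0,0,0,0,0]], "fingers": 0, "squeeze": 60}}

```text
clock: 16.7
eef_pos: [488.2, -40.2, 5.2]
tcp_rot: [-3.139, -0.001, -1.406]
contact_force: [-1.6, -0.3, 8.8]
opening: 0.162
```

{"fn": "arm_command", "kwargs": {"targets": [[0,0,-0.01,0,0,0],[0,0,-0.03,0,0,0],[0,0,-0.04,0,0,0],[0,0,-0.04,0,0,0],[0,0,-0.04,0,0,0],[0,0,-0.04,0,0,-0.1],[0,0,-0.04,0,0,-0.12],[0,0,0,0,0,-0.12],[0,0,0,0,0,-0.12],[0,0,0,0,0,-0.12],[0,0,0,0,0,-0.12],[0,0,0,0,0,-0.12],[0,0,0,0,0,-0.04],[0,0,0,0,0,0],[0,0,0,0,0,0]]}}

```text
clock: 17.95
eef_pos: [487.0, -40.1, 244.6]
tcp_rot: [-3.141, -0.001, -0.549]
contact_force: [-0.2, -0.2, -0.5]
opening: 0.161
```

{"fn": "arm_command", "kwargs": {"targets": [[0,0,0,-0.12,0,0],[0,0,0,-0.12,0,0],[0,0,0,-0.12,0,0],[0,0,0,0,0,0]]}}

```text
clock: 18.28
eef_pos: [488.1, -38.4, 243.2]
tcp_rot: [2.776, -0.0, -0.546]
contact_force: [0.2, 0.7, -0.8]
opening: 0.166
```

```bash
python3 - <<'E'
from h import *
s=st(); print(np.round(s['qpos'],2))
f=r.grab_frame('wrist'); cv2.imwrite('pics/w3.png',f['image'])
f=r.grab_frame('scene'); cv2.imwrite('pics/s3.png',f['image'])
E
```

```text
t 18.28 tcp [488.1 -38.4 243.2] rpy [ 2.776 -0.    -0.546] F [ 0.2  0.7 -0.8] op 0.166
[ 0.12  0.26  1.79 -0.29  1.33  0.77]
```

View pics/w3.png

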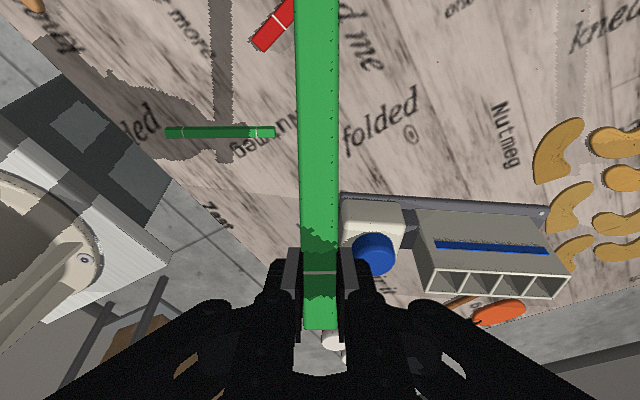

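View pics/s3.png

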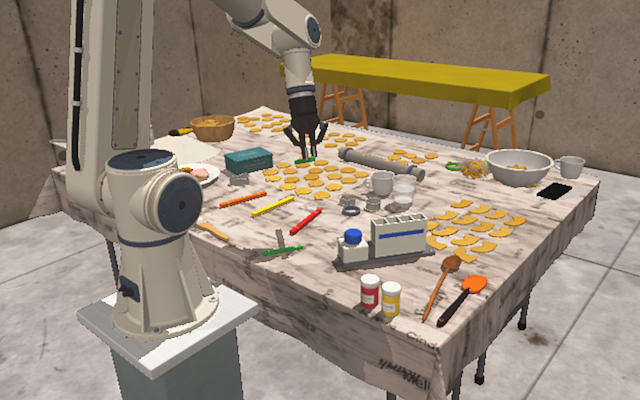

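Tilting right drives q4 negative, towards its limit of -1.3. So I will bring the sticks in from the right side of the stand, with q4 positive. I undo the tilt and yaw round.

{"fn": "arm_command", "kwargs": {"targets": [[0,0,0,0.12,0,0],[0,0,0,0.12,0,0],[0,0,0,0.12,0,0],[0,0,0,0,0,-0.12],[0,0,0,0,0,-0.12],[0,0,0,0,0,-0.12],[0,0,0,0,0,-0.12],[0,0,0,0,0,-0.12],[0,0,0,0,0,-0.12],[0,0,0,0,0,-0.12],[0,0,0,0,0,-0.12],[0,0,0,0,0,-0.12],[0,0,0,0,0,-0.12],[0,0,0,0,0,-0.12],[0,0,0,0,0,-0.12],[0,0,0,0,0,-0.12],[0,0,0,0,0,-0.12],[0,0,0,0,0,-0.12],[0,0,0,0,0,-0.12],[0,0,0,0,0,-0.12]]}}

```text
clock: 20.05
eef_pos: [486.8, -41.0, 244.6]
tcp_rot: [3.138, -0.002, 1.496]
contact_force: [0.0, -0.4, -0.3]
opening: 0.164
```

{"fn": "arm_command", "kwargs": {"targets": [[0,0,-0.015,0,0,-0.12],[0,0,-0.015,0,0,-0.12],[0,0,-0.015,0,0,-0.12],[0,0,-0.015,0,0,-0.12],[0,0,0,0,0,-0.12],[0,0,0,0,0,-0.12],[0,0,0,0,0,0],[0,0,0,0,0,0]]}}

```text
clock: 20.72
eef_pos: [486.7, -40.8, 304.3]
tcp_rot: [3.139, 0.0, 2.207]
contact_force: [-0.8, -0.7, -0.4]
opening: 0.17
```

```bash
python3 - <<'E'
from h import *
go((555,-350,300)); print(np.round(r.sense()['qpos'],2))
E
```

```text
t 20.72 tcp [486.7 -40.8 304.3] rpy [3.139 0.    2.207] F [-0.8 -0.7 -0.4] op 0.17
shift tool mm [-289.2 -128.9    4.1] rows 7.6
[-0.09  0.07  1.83  0.    1.24 -2.3 ]
```

{"fn": "arm_command", "kwargs": {"targets": [[-0.036,-0.016,0,0,0,0],[-0.036,-0.016,0,0,0,0],[-0.036,-0.016,0,0,0,0],[-0.036,-0.016,0,0,0,0],[-0.036,-0.016,0,0,0,0],[-0.036,-0.016,0,0,0,0],[-0.036,-0.016,0,0,0,0],[-0.036,-0.016,0,0,0,0],[0,0,0,0,0,0]]}}

```text
clock: 21.47
eef_pos: [557.3, -354.0, 303.1]
tcp_rot: [-3.141, 0.003, 2.204]
contact_force: [-0.8, 1.4, -0.6]
opening: 0.164
```

{"fn": "arm_command", "kwargs": {"targets": [[0,0,0,-0.12,0,0],[0,0,0,-0.12,0,0],[0,0,0,-0.12,0,0],[0,0,0,-0.12,0,0],[0,0,0,-0.12,0,0],[0,0,0,-0.12,0,0],[0,0,0,-0.12,0,0],[0,0,0,-0.12,0,0],[0,0,0,-0.12,0,0],[0,0,0,-0.12,0,0],[0,0,0,-0.12,0,0],[0,0,0,-0.12,0,0],[0,0,0,-0.12,0,0],[0,0,0,0,0,0],[0,0,0,0,0,0]]}}

```text
clock: 22.72
eef_pos: [701.3, -268.9, 505.9]
tcp_rot: [2.019, -0.232, 1.902]
contact_force: [0.4, -0.5, -0.5]
opening: 0.164
```

```bash
python3 - <<'E'
from h import *
s=st(); print(np.round(s['qpos'],2))
R=rot(s['tcp_rot']); print(R.round(3))
f=r.grab_frame('wrist'); cv2.imwrite('pics/w4.png',f['image'])
f=r.grab_frame('scene'); cv2.imwrite('pics/s4.png',f['image'])
E
```

```text
t 22.72 tcp [ 701.3 -268.9  505.9] rpy [ 2.019 -0.232  1.902] F [ 0.4 -0.5 -0.5] op 0.164
[-0.77  0.22  1.64  1.22  1.13 -3.01]
[[-0.317  0.477  0.82 ]
 [ 0.92  -0.055  0.387]
 [ 0.23   0.877 -0.422]]
```

View pics/w4.png

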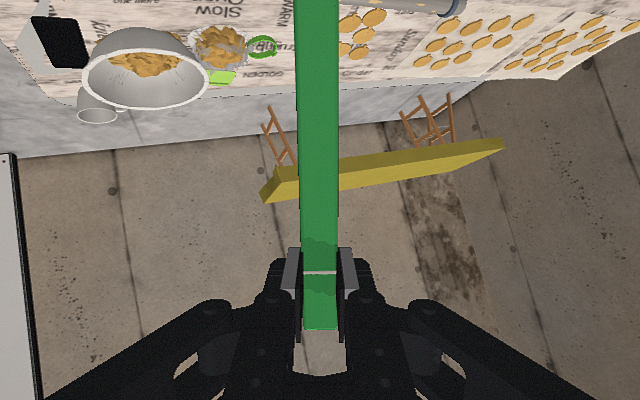

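View pics/s4.png

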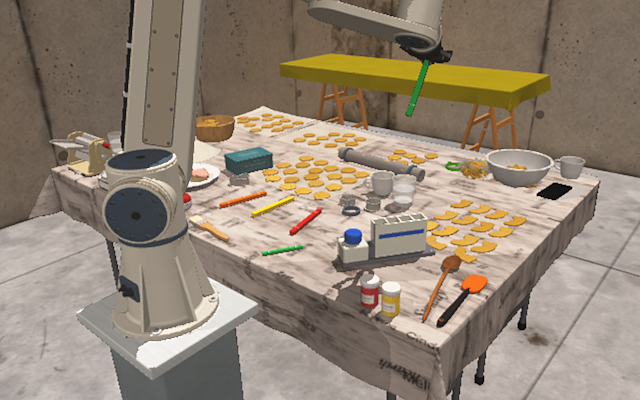

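The tilt ran q6 into its limit and the pose drifted; the stick is still held firmly. I fit a small kinematic model from the recorded joint and pose pairs so I can choose good poses.

```bash
cat > kin.py <<'E'
import numpy as np
from scipy.optimize import least_squares
from scipy.spatial.transform import Rotation as Ro
Rz=lambda a:Ro.from_euler('z',a).as_matrix(); Ry=lambda a:Ro.from_euler('y',a).as_matrix()
LIM=np.array([[-2.63,2.63],[-.92,2.1],[.06,2.66],[-1.3,4.44],[0,2.69],[-3.02,3.02]])
def fk(q,p):
    a1,h,L1,e,L2,d6=p
    R=Rz(q[0]); x=R@[a1,0,h]
    R=R@Ry(q[1]); x=x+R@[0,0,L1]
    R=R@Ry(q[2]); x=x+R@[e,0,L2]
    R=R@Rz(q[3])@Ry(q[4]); R=R@Rz(q[5]); x=x+R@[0,0,d6]
    return x,R@C0
C0=np.eye(3)
S=[((1.34259,.35367,1.63415,0,1.15519,-.00241),(139.83,608.66,230.54),(3.14156,.0014,1.345)),
((-.17,-.01,2.08,0,1.07,.29),(395.4,-65.2,231.4),(-3.142,0,-.461)),
((-.09,.07,1.83,0,1.24,-2.3),(486.7,-40.8,304.3),(3.139,0,2.207)),
((.12,.26,1.79,-.29,1.33,.77),(488.1,-38.4,243.2),(2.776,0,-.546)),
((-.77,.22,1.64,1.22,1.13,-3.01),(701.3,-268.9,505.9),(2.019,-.232,1.902))]
E
python3 - <<'E'
from kin import *
import kin
# orientation check: tool frame const
for q,x,o in S: print((fk(q,(0,)*6)[1].T@Ro.from_euler('xyz',o).as_matrix()).round(2).tolist())
res=least_squares(lambda p:np.concatenate([fk(q,p)[0]-x for q,x,o in S]),(0,300,400,0,400,250))
print(res.x.round(1),res.fun.round(1))
E
```

```text
[[-1.0, 0.0, -0.0], [-0.0, -1.0, -0.0], [-0.0, -0.0, 1.0]]
[[-1.0, 0.0, 0.0], [-0.0, -1.0, -0.0], [0.0, -0.0, 1.0]]
[[-1.0, 0.0, -0.0], [-0.0, -1.0, -0.0], [-0.0, -0.0, 1.0]]
[[-1.0, -0.0, 0.0], [0.0, -1.0, -0.01], [0.0, -0.01, 1.0]]
[[-1.0, -0.01, -0.0], [0.01, -1.0, 0.0], [-0.0, 0.0, 1.0]]
[  9.6 298.1 566.8  62.3 484.7 346.2] [ 1.2 -1.5 -0.2 -1.  -2.5  0.6 -0.3 -3.1 -2.6  1.4  0.6 -0.  -0.5 -1.
  2.2]
```

```bash
cat >> kin.py <<'E'
P=np.array([9.6,298.1,566.8,62.3,484.7,346.2]); C0=np.diag([-1.,-1,1])
def ik(x,R,seeds):
    best=None
    for s in seeds:
        f=lambda q:np.r_[(fk(q,P)[0]-x)/100,(fk(q,P)[1]-R).ravel()]
        o=least_squares(f,np.clip(s,LIM[:,0]+.01,LIM[:,1]-.01),bounds=(LIM[:,0],LIM[:,1]))
        if o.cost<1e-5:
            m=np.min(np.c_[o.x-LIM[:,0],LIM[:,1]-o.x])
            if best is None or m>best[0]: best=(m,o.x)
    return best
def Rh(psi,up):
    z=np.array([np.cos(psi),np.sin(psi),0]); y=np.array([0,0,1.])*(1 if up else -1); return np.c_[np.cross(y,z),y,z]
E
python3 - <<'E'
from kin import *
w0=np.array((511,-264.5));X=np.array((np.cos(-.641),np.sin(-.641)))
seeds=[(-.6,.3,1.8,a,b,c) for a in(-1,0.8,1.6,3) for b in(.5,1.4) for c in(-2,0,2)]
for up in(1,0):
  for d in range(-180,180,20):
    out=[]
    for k in(0,3):
      for z in(205,290):
        b=ik(np.r_[w0+36*k*X,z],Rh(np.radians(d),up),seeds); out.append(None if b is None else (round(b[0],2),b[1].round(2).tolist()))
    if any(out): print(up,d,*out,sep='\n   ')
E
```

```text
1
   -180
   (np.float64(0.2), [-0.3, 1.16, 1.0, -0.51, 2.49, 1.15])
   (np.float64(0.13), [-0.3, 1.05, 1.02, -0.57, 2.56, 1.08])
   (np.float64(0.02), [-0.34, 1.35, 0.56, -0.81, 2.67, 0.81])
   None
1
   -160
   (np.float64(0.38), [-0.17, 1.09, 1.16, -0.74, 2.31, 1.02])
   (np.float64(0.32), [-0.17, 0.98, 1.18, -0.8, 2.37, 0.93])
   (np.float64(0.28), [-0.22, 1.24, 0.81, -0.95, 2.41, 0.76])
   (np.float64(0.23), [-0.22, 1.14, 0.83, -1.03, 2.46, 0.66])
1
   -140
   (np.float64(0.39), [-0.05, 1.01, 1.37, -0.91, 2.1, 1.0])
   (np.float64(0.34), [-0.05, 0.89, 1.39, -0.96, 2.16, 0.9])
   (np.float64(0.24), [-0.12, 1.12, 1.1, -1.06, 2.15, 0.8])
   (np.float64(0.19), [-0.12, 1.01, 1.11, -1.11, 2.19, 0.7])
1
   -120
   (np.float64(0.22), [0.05, 0.92, 1.62, -1.08, 1.88, 1.05])
   (np.float64(0.18), [0.05, 0.79, 1.63, -1.12, 1.94, 0.94])
   (np.float64(0.1), [-0.04, 1.0, 1.39, -1.2, 1.89, 0.88])
   (np.float64(0.06), [-0.04, 0.89, 1.41, -1.24, 1.93, 0.78])
1
   -100
   (np.float64(0.01), [0.13, 0.85, 1.87, -1.29, 1.69, 1.17])
   None
   None
   None
1
   -60
   (np.float64(0.15), [0.1, 0.82, 
[... 5946 characters left out ...]
1.23, 0.85, 2.32, -0.92])
   (np.float64(0.31), [-0.79, 1.22, 0.84, 0.96, 2.38, -0.76])
   (np.float64(0.27), [-0.79, 1.12, 0.86, 1.04, 2.42, -0.66])
0
   120
   (np.float64(0.24), [-0.69, 1.14, 1.04, 0.58, 2.45, -1.11])
   (np.float64(0.17), [-0.69, 1.04, 1.06, 0.64, 2.52, -1.02])
   (np.float64(0.05), [-0.68, 1.34, 0.59, 0.84, 2.64, -0.8])
   (np.float64(0.0), [-0.68, 1.24, 0.61, 0.95, 2.69, -0.68])
0
   140
   (np.float64(0.11), [-0.56, 1.19, 0.93, 0.26, 2.58, -1.35])
   (np.float64(0.03), [-0.56, 1.09, 0.95, 0.3, 2.66, -1.3])
   None
   None
0
   160
   (np.float64(0.09), [-0.43, 1.19, 0.92, -0.16, 2.6, -1.7])
   (np.float64(0.01), [-0.43, 1.09, 0.94, -0.18, 2.68, -1.73])
   None
   None
```

The model fits to about 3 mm. A good family is tool heading about 50° with q4≈1.4. For green, q6 must come round to about +2, so I unwind about tool z by +5.04 rad while clear and high.

{"fn": "arm_command", "kwargs": {"targets": [[0,0,0,0,0,0.12],[0,0,0,0,0,0.12],[0,0,0,0,0,0.12],[0,0,0,0,0,0.12],[0,0,0,0,0,0.12],[0,0,0,0,0,0.12],[0,0,0,0,0,0.12],[0,0,0,0,0,0.12],[0,0,0,0,0,0.12],[0,0,0,0,0,0.12],[0,0,0,0,0,0.12],[0,0,0,0,0,0.12],[0,0,0,0,0,0.12],[0,0,0,0,0,0.12],[0,0,0,0,0,0.12],[0,0,0,0,0,0.12],[0,0,0,0,0,0.12],[0,0,0,0,0,0.12],[0,0,0,0,0,0.12],[0,0,0,0,0,0.12]]}}

```text
clock: 24.48
eef_pos: [701.8, -268.7, 504.6]
tcp_rot: [-2.055, -0.431, -0.911]
contact_force: [0.5, 0.5, -0.6]
opening: 0.16
```

```bash
python3 - <<'E'
from h import *
s=st(); print(np.round(s['qpos'],2))
E
```

```text
t 24.48 tcp [ 701.8 -268.7  504.6] rpy [-2.055 -0.431 -0.911] F [ 0.5  0.5 -0.6] op 0.16
[-0.76  0.22  1.64  1.22  1.13 -0.61]
```

```bash
cat >> h.py <<'E'
from kin import ik,fk,Rh,P as KP
def plan(xyz,R1,N=None,show=True):
    """one row, repeated N times, that brings the tool from its measured pose to xyz,R1"""
    s=st(); R0=rot(s['tcp_rot']); p0=np.array(s['eef_pos']); q=np.array(s['qpos'])
    if isinstance(R1,(list,tuple)): R1=rot(R1)
    d=R0.T@(np.array(xyz,float)-p0); w=Ro.from_matrix(R0.T@R1).as_rotvec()
    n0=int(np.ceil(max(np.linalg.norm(d)/38,np.linalg.norm(w)/.12))); N=N or n0
    E=Ro.from_rotvec(w/N).as_matrix(); A=np.zeros((3,3));M=np.eye(3)
    for k in range(N): A+=M; M=M@E
    v=np.linalg.solve(A,d)
    row=np.r_[np.round(v/1000,4),np.round(w/N,4)]
    T,R=p0.copy(),R0.copy(); E=Ro.from_rotvec(row[3:]).as_matrix(); path=[];ok=True;qq=[]
    for k in range(N):
        T=T+R@row[:3]*1000; R=R@E; path.append(T.copy())
        b=ik(T,R,[q]); 
        if b is None: ok=False
        else: q=b[1]
        qq.append(q)
    path=np.array(path)
    print('ROW',row.tolist(),'x',N,'(min',n0,') max shift',abs(row[:3]).max()); print('ik ok',ok,'end q',q.round(2),'qmin',np.min(qq,0).round(2),'qmax',np.max(qq,0).round(2),'maxdq*12',(np.abs(np.diff(qq,axis=0)).max(0)*12).round(2) if N>1 else '')
    print('path mid',path[N//2].round(0),'end',T.round(1),'err',np.round(T-xyz,1))
YAW=-.641; W0=np.array((511,-264.5))
def well(k,z): return np.r_[W0+36*k*np.array((np.cos(YAW),np.sin(YAW))),z]
E
```

{"fn": "arm_command", "kwargs": {"targets": [[0,0,0,0,0,0.12],[0,0,0,0,0,0.12],[0,0,0,0,0,0.12],[0,0,0,0,0,0.12],[0,0,0,0,0,0.12],[0,0,0,0,0,0.12],[0,0,0,0,0,0.12],[0,0,0,0,0,0.12],[0,0,0,0,0,0.12],[0,0,0,0,0,0.12],[0,0,0,0,0,0.12],[0,0,0,0,0,0.12],[0,0,0,0,0,0.12],[0,0,0,0,0,0.12],[0,0,0,0,0,0.12],[0,0,0,0,0,0.12],[0,0,0,0,0,0.12],[0,0,0,0,0,0.12],[0,0,0,0,0,0.12],[0,0,0,0,0,0.12]]}}

```text
clock: 26.15
eef_pos: [701.8, -268.7, 504.7]
tcp_rot: [2.508, 1.018, 2.873]
contact_force: [-0.0, -0.4, -0.3]
opening: 0.164
```

```bash
python3 - <<'E'
from h import *
plan(well(3,290),Rh(np.radians(50),1))
E
```

```text
t 26.15 tcp [ 701.8 -268.7  504.7] rpy [2.508 1.018 2.873] F [-0.  -0.4 -0.3] op 0.164
ROW [0.015, -0.0176, -0.004, -0.0569, 0.0096, 0.0989] x 11 (min 11 ) max shift 0.0176
ik ok True end q [-1.01  0.81  1.59  1.34  1.78  2.29] qmin [-1.01  0.28  1.54  1.23  1.21  1.84] qmax [-0.81  0.81  1.61  1.34  1.78  2.29] maxdq*12 [0.41 0.68 0.27 0.14 0.91 0.62]
path mid [ 656. -333.  390.] end [ 597.6 -329.2  289.9] err [ 0.  -0.1 -0.1]
```

{"fn": "arm_command", "kwargs": {"targets": [[0.015,-0.0176,-0.004,-0.0569,0.0096,0.0989],[0.015,-0.0176,-0.004,-0.0569,0.0096,0.0989],[0.015,-0.0176,-0.004,-0.0569,0.0096,0.0989],[0.015,-0.0176,-0.004,-0.0569,0.0096,0.0989],[0.015,-0.0176,-0.004,-0.0569,0.0096,0.0989],[0.015,-0.0176,-0.004,-0.0569,0.0096,0.0989],[0.015,-0.0176,-0.004,-0.0569,0.0096,0.0989],[0.015,-0.0176,-0.004,-0.0569,0.0096,0.0989],[0.015,-0.0176,-0.004,-0.0569,0.0096,0.0989],[0.015,-0.0176,-0.004,-0.0569,0.0096,0.0989],[0.015,-0.0176,-0.004,-0.0569,0.0096,0.0989],[0,0,0,0,0,0],[0,0,0,0,0,0],[0,0,0,0,0,0]]}}

```text
clock: 27.32
eef_pos: [599.8, -330.9, 291.9]
tcp_rot: [1.573, 0.011, 2.446]
contact_force: [0.6, -0.7, 1.2]
opening: 0.164
```

```bash
python3 - <<'E'
from h import *
R=Rh(np.radians(50),1)
plan(well(3,290)+R[:,2]*2,R)
for n in('wrist','scene','top'):
    f=r.grab_frame(n); cv2.imwrite(f'pics/{n}5.png',f['image'])
s=r.grab_frame('scene');t=r.grab_frame('top')
cv2.imwrite('pics/c5.png',np.hstack([cv2.resize(s['image'][150:280,320:450],(390,390)),cv2.resize(t['image'][130:260,330:460],(390,390))]))
E
```

```text
t 27.32 tcp [ 599.8 -330.9  291.9] rpy [1.573 0.011 2.446] F [ 0.6 -0.7  1.2] op 0.164
ROW [0.0029, -0.0019, 0.002, -0.0026, -0.0027, 0.0114] x 1 (min 1 ) max shift 0.0029
ik ok True end q [-1.01  0.81  1.59  1.34  1.78  2.29] qmin [-1.01  0.81  1.59  1.34  1.78  2.29] qmax [-1.01  0.81  1.59  1.34  1.78  2.29] maxdq*12 
path mid [ 599. -328.  290.] end [ 598.8 -327.5  290. ] err [-0.  0. -0.]
```

View pics/c5.png

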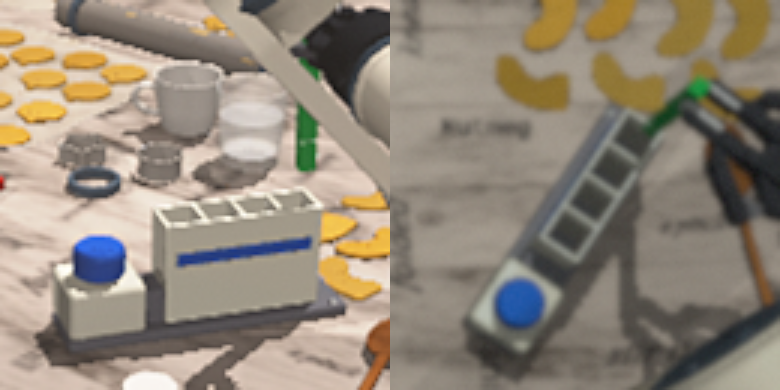

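View pics/wrist5.png

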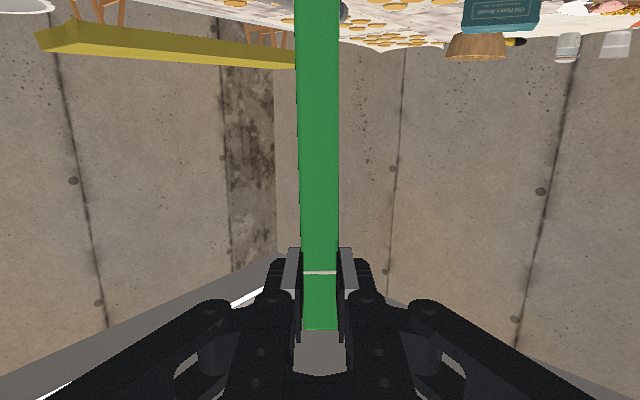

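```bash
python3 - <<'E'
from h import *
s=r.grab_frame('scene');t=r.grab_frame('top')
p=np.array(r.sense()['eef_pos'])-[1.3,1.5,148]
print(p,'pred scene',proj(s,p),'pred top',proj(t,p),'top end',proj(t,p+[0,0,180]))
for n,f in(('s',s),('t',t)):
    for b in blobs(f,'green',20,smin=120,vmin=40):
        x,y,w,h=cv2.boundingRect(b)
        if x>395: print(n,x,y,w,h)
    m=mask(f['image'],'green',120,40); m[:,:395]=0; yx=np.argwhere(m)
    print(n,'low rows',yx[yx[:,0]>=yx[:,0].max()-1].mean(0),'left cols',yx[yx[:,1]<=yx[:,1].min()+1].mean(0))
    for k in range(4): print(n,'well',k,proj(f,well(k,110)).round(1))
E
```

```text
[ 598.07227102 -331.78881657  144.15644823] pred scene [420.19178197 204.58594904] pred top [416.05911784 173.38987209] top end [433.21502054 158.50630664]
s 419 186 6 21
s low rows [205.45454545 421.72727273] left cols [195.67567568 419.54054054]
s well 0 [380.7 220.6]
s well 1 [393.4 219. ]
s well 2 [406.  217.4]
s well 3 [418.5 215.9]
t 428 156 8 7
t 416 164 10 10
t low rows [172.5 417. ] left cols [172.66666667 416.66666667]
t well 0 [390.4 207.5]
t well 1 [397.8 196.9]
t well 2 [405.1 186.4]
t well 3 [412.3 176. ]
```

{"fn": "arm_command", "kwargs": {"targets": [[0.0029,-0.0019,0.002,-0.0026,-0.0027,0.0114],[0,0,0,0,0,0],[0,-0.02,0,0,0,0],[0,-0.015,0,0,0,0],[0,-0.015,0,0,0,0],[0,0,0,0,0,0]]}}

```text
clock: 28.17
eef_pos: [597.5, -325.9, 235.4]
tcp_rot: [1.569, -0.009, 2.444]
contact_force: [-1.1, 0.4, -0.3]
opening: 0.164
```

{"fn": "arm_command", "kwargs": {"targets": [[0,-0.015,0,0,0,0],[0,-0.015,0,0,0,0],[0,-0.015,0,0,0,0],[0,-0.01,0,0,0,0],[0,0,0,0,0,0],[0,0,0,0,0,0]]}}

```text
clock: 28.67
eef_pos: [597.9, -326.4, 183.3]
tcp_rot: [1.568, -0.005, 2.444]
contact_force: [-0.5, -0.3, -0.0]
opening: 0.167
```

```bash
python3 - <<'E'
from h import *
st()
s=r.grab_frame('scene');t=r.grab_frame('top')
cv2.imwrite('pics/c6.png',np.hstack([cv2.resize(s['image'][150:280,320:450],(390,390)),cv2.resize(t['image'][130:260,330:460],(390,390))]))
E
```

```text
t 28.67 tcp [ 597.9 -326.4  183.3] rpy [ 1.568 -0.005  2.444] F [-0.5 -0.3 -0. ] op 0.167
```

View pics/c6.png

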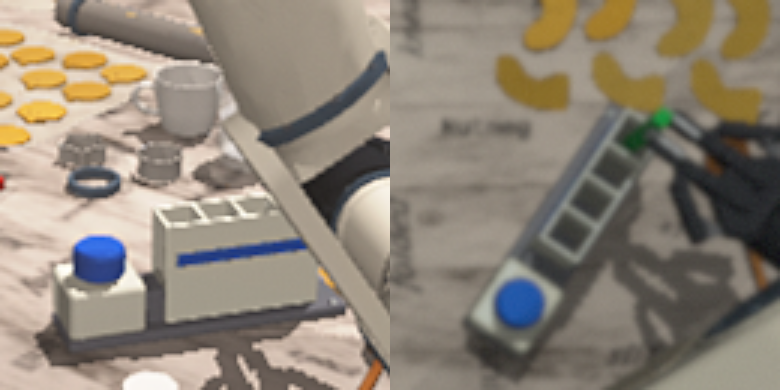

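In the top view the green stick goes into the far well, with zero force. I lower a little more, release, and back out.

{"fn": "arm_command", "kwargs": {"targets": [[0,-0.008,0,0,0,0],[0,-0.008,0,0,0,0],[0,0,0,0,0,0]]}}

```text
clock: 29.02
eef_pos: [597.7, -326.1, 166.6]
tcp_rot: [1.569, -0.005, 2.444]
contact_force: [-0.2, 0.9, -0.2]
opening: 0.164
```

{"fn": "arm_command", "kwargs": {"targets": [[0,0,0,0,0,0],[0,0,0,0,0,0],[0,0,0,0,0,0],[0,0,0,0,0,0]], "fingers": 0.045}}

```text
clock: 29.35
eef_pos: [598.0, -326.6, 168.4]
tcp_rot: [1.569, -0.004, 2.444]
contact_force: [1.2, 0.1, -0.4]
opening: 0.531
```

{"fn": "arm_command", "kwargs": {"targets": [[0,0,-0.015,0,0,0],[0,0,-0.03,0,0,0],[0,0,-0.03,0,0,0],[0,0.03,-0.02,0,0,0],[0,0.04,0,0,0,0],[0,0.04,0,0,0,0],[0,0,0,0,0,0]]}}

```text
clock: 29.93
eef_pos: [536.7, -402.5, 285.7]
tcp_rot: [1.57, 0.006, 2.442]
contact_force: [0.5, -0.8, 0.9]
opening: 0.528
```

```bash
python3 - <<'E'
from h import *
s=r.grab_frame('scene');t=r.grab_frame('top')
cv2.imwrite('pics/c7.png',np.hstack([cv2.resize(s['image'][150:280,320:450],(390,390)),cv2.resize(t['image'][130:260,330:460],(390,390))]))
print([ (c,[x for x in stick(t,c) if 150<x[3]<200]) for c in('red','orange','yellow','green')])
st(); print(r.sense()['qpos'])
E
```

```text
[('red', [(545.1, 39.6, 0.227, 175.2, 14.9)]), ('orange', [(541.6, 329.2, 2.91, 176.7, 17.6)]), ('yellow', [(562.3, 202.2, 3.09, 178.8, 16.0)]), ('green', [])]
t 30.03 tcp [ 536.5 -400.8  279.9] rpy [ 1.571 -0.     2.443] F [-0.2  0.5 -0.5] op 0.529
[-1.12804773  0.84719786  1.50691799  1.25815607  1.87026471  2.31097881]
```

View pics/c7.png

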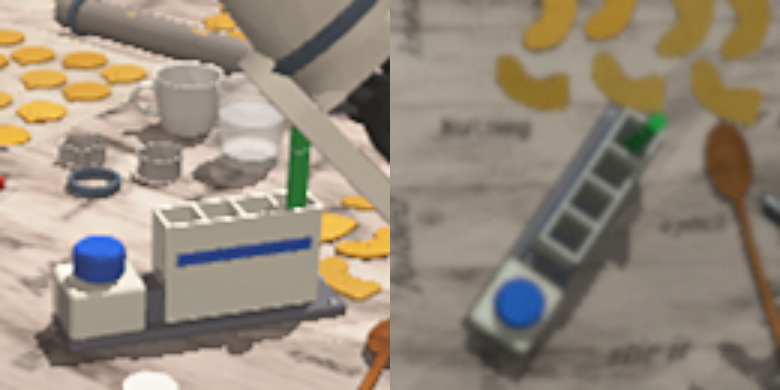

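Green stands in well 3. Red has been knocked and is now at (545,40), so the knock is spent. I plan the move to red.

```bash
python3 - <<'E'
from h import *
plan((487,26,220),(np.pi,0,-1.344))
plan((487,26,220),(np.pi,0,-1.344),16)
E
```

```text
t 30.03 tcp [ 536.5 -400.8  279.9] rpy [ 1.571 -0.     2.443] F [-0.2  0.5 -0.5] op 0.529
ROW [-0.0051, 0.0121, 0.0213, 0.0269, 0.0805, -0.0805] x 23 (min 23 ) max shift 0.0213
ik ok True end q [ 0.05  0.15  1.93 -0.    1.06  1.4 ] qmin [-1.09  0.15  1.24 -0.    1.06  1.38] qmax [0.05 0.85 1.93 1.23 1.95 2.27] maxdq*12 [0.74 0.53 0.9  0.97 1.16 0.72]
path mid [ 617. -147.  361.] end [486.9  25.9 219.6] err [-0.1 -0.1 -0.4]
t 30.03 tcp [ 536.5 -400.8  279.9] rpy [ 1.571 -0.     2.443] F [-0.2  0.5 -0.5] op 0.529
ROW [-0.0065, 0.0173, 0.0308, 0.0387, 0.1157, -0.1157] x 16 (min 23 ) max shift 0.0308
ik ok True end q [ 0.05  0.15  1.93 -0.    1.06  1.4 ] qmin [-1.07  0.15  1.24 -0.    1.06  1.38] qmax [0.05 0.85 1.93 1.21 1.95 2.26] maxdq*12 [1.07 0.76 1.29 1.36 1.65 1.03]
path mid [ 611. -125.  358.] end [487.3  25.7 219.7] err [ 0.3 -0.3 -0.3]
```

{"fn": "arm_command", "kwargs": {"targets": [[-0.005,0.012,0.0213,0.027,0.0805,-0.0805],[-0.005,0.012,0.0213,0.027,0.0805,-0.0805],[-0.005,0.012,0.0213,0.027,0.0805,-0.0805],[-0.005,0.012,0.0213,0.027,0.0805,-0.0805],[-0.005,0.012,0.0213,0.027,0.0805,-0.0805],[-0.005,0.012,0.0213,0.027,0.0805,-0.0805],[-0.005,0.012,0.0213,0.027,0.0805,-0.0805],[-0.005,0.012,0.0213,0.027,0.0805,-0.0805],[-0.005,0.012,0.0213,0.027,0.0805,-0.0805],[-0.005,0.012,0.0213,0.027,0.0805,-0.0805],[-0.005,0.012,0.0213,0.027,0.0805,-0.0805],[-0.005,0.012,0.0213,0.027,0.0805,-0.0805],[-0.005,0.012,0.0213,0.027,0.0805,-0.0805],[-0.005,0.012,0.0213,0.027,0.0805,-0.0805],[-0.005,0.012,0.0213,0.027,0.0805,-0.0805],[-0.005,0.012,0.0213,0.027,0.0805,-0.0805],[-0.005,0.012,0.0213,0.027,0.0805,-0.0805],[-0.005,0.012,0.0213,0.027,0.0805,-0.0805],[-0.005,0.012,0.0213,0.027,0.0805,-0.0805],[-0.005,0.012,0.0213,0.027,0.0805,-0.0805]]}}

```text
clock: 31.7
eef_pos: [528.2, 4.4, 273.7]
tcp_rot: [3.031, 0.227, -1.593]
contact_force: [-0.2, 1.2, -0.0]
opening: 0.525
```

{"fn": "arm_command", "kwargs": {"targets": [[-0.005,0.012,0.0213,0.027,0.0805,-0.0805],[-0.005,0.012,0.0213,0.027,0.0805,-0.0805],[-0.005,0.012,0.0213,0.027,0.0805,-0.0805],[0,0,0,0,0,0],[0,0,0,0,0,0]]}}

```text
clock: 32.12
eef_pos: [485.1, 26.7, 215.2]
tcp_rot: [3.137, 0.003, -1.34]
contact_force: [0.4, 1.0, 0.5]
opening: 0.529
```

```bash
cat >> h.py <<'E'
def pick(c,ztcp=5,hover=None):
    """wrist view: near end of the stick, grip 30 mm in"""
    f=r.grab_frame('wrist'); cv2.imwrite('pics/pick_%s_%d.png'%(c,int(r.sense()['clock']*100)),f['image'])
    t=r.grab_frame('top'); T=[x for x in stick(t,c) if 140<x[3]<200]; print('top',T)
    b=blobs(f,c,300,smin=110,vmin=60)[0]; Q=np.array([plane(f,p,10)[:2] for p in b[:,0,:]])
    v=cv2.fitLine(Q.astype(np.float32),cv2.DIST_L2,0,.01,.01).ravel()
    d=v[:2]*np.sign(v[0]); s=(Q-v[2:])@d; n=(Q-v[2:])@[-d[1],d[0]]
    sel=(s<s.min()+60)&(s>s.min()+8); mid=(np.percentile(n[sel],5)+np.percentile(n[sel],95))/2
    end=v[2:]+s.min()*d+mid*np.array([-d[1],d[0]]); yaw=np.arctan2(d[1],d[0]); g=end+30*d
    print('wrist end',end.round(1),'yaw',yaw.round(3),'grip',g.round(1))
    go((*g,ztcp),(np.pi,0,yaw-np.pi/2))
E
python3 - <<'E'
from h import *
pick('red')
E
ls pics | grep pick
```

```text
top []
wrist end [456.6  19.8] yaw 0.216 grip [486.   26.2]
t 32.22 tcp [488.1  25.7 217. ] rpy [ 3.141e+00  3.000e-03 -1.344e+00] F [ 0.6 -0.   1. ] op 0.526
shift tool mm [ -0.4   1.9 212. ] rows 5.1
rotvec [0.001 0.003 0.011]
pick_red_3216.png
```

{"fn": "arm_command", "kwargs": {"targets": [[0,0.002,0.04,0,0,0.011],[0,0,0.04,0,0,0],[0,0,0.04,0,0,0],[0,0,0.04,0,0,0],[0,0,0.03,0,0,0],[0,0,0.014,0,0,0],[0,0,0.006,0,0,0],[0,0,0,0,0,0],[0,0,0,0,0,0]]}}

```text
clock: 32.97
eef_pos: [486.6, 25.3, 7.3]
tcp_rot: [-3.141, 0.002, -1.356]
contact_force: [-0.2, -0.5, -0.6]
opening: 0.527
```

{"fn": "arm_command", "kwargs": {"targets": [[0,0,0,0,0,0],[0,0,0,0,0,0],[0,0,0,0,0,0],[0,0,0,0,0,0],[0,0,0,0,0,0],[0,0,0,0,0,0]], "fingers": 0}}

```text
clock: 33.47
eef_pos: [486.4, 25.9, 8.3]
tcp_rot: [-3.139, 0.002, -1.354]
contact_force: [-0.2, -1.2, 7.4]
opening: 0.162
```

{"fn": "arm_command", "kwargs": {"targets": [[0,0,-0.01,0,0,0],[0,0,-0.03,0,0,0],[0,0,-0.04,0,0,0],[0,0,-0.04,0,0,0],[0,0,-0.04,0,0,0],[0,0,-0.04,0,0,0],[0,0,0,0,0,0],[0,0,0,0,0,0]]}}

```text
clock: 34.13
eef_pos: [486.8, 25.7, 210.5]
tcp_rot: [-3.135, 0.001, -1.354]
contact_force: [-0.6, -0.5, -1.2]
opening: 0.159
```

```bash
python3 - <<'E'
from h import *
R=Rh(np.radians(50),1)
plan(well(2,330)+R[:,2]*2,R)
f=r.grab_frame('wrist');cv2.imwrite('pics/w8.png',f['image'])
E
```

```text
t 34.13 tcp [486.8  25.7 210.5] rpy [-3.135e+00  1.000e-03 -1.354e+00] F [-0.6 -0.5 -1.2] op 0.159
ROW [0.0016, -0.0093, -0.0185, -0.0273, -0.0799, 0.0805] x 23 (min 23 ) max shift 0.0185
ik ok True end q [-1.02  0.72  1.67  1.33  1.79  2.3 ] qmin [-1.02  0.18  1.41  0.08  1.12  1.4 ] qmax [-0.    0.72  1.88  1.33  1.86  2.3 ] maxdq*12 [0.64 0.41 0.74 0.9  1.05 0.67]
path mid [604. -98. 368.] end [ 570.6 -306.5  330.7] err [ 0.6 -0.5  0.7]
```

View pics/w8.png

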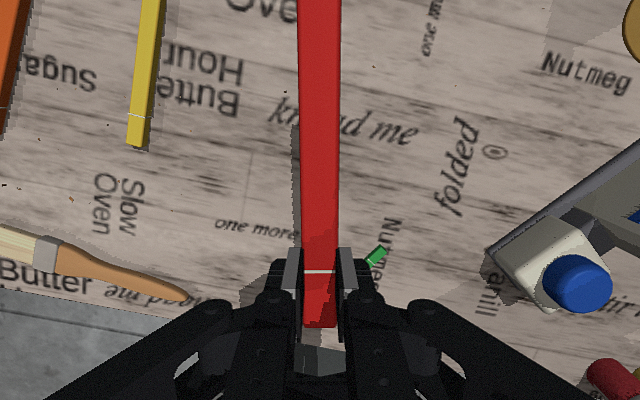

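```bash
cat >> h.py <<'E'
def tips(row,N):
    s=r.sense(); T=np.array(s['eef_pos']);R=rot(s['tcp_rot']);E=Ro.from_rotvec(row[3:]).as_matrix();o=[]
    for k in range(N): T=T+R@np.array(row[:3])*1000; R=R@E; o.append(T-148*R[:,1])
    print('tips',[tuple(int(v) for v in a) for a in o[::3]+[o[-1]]])
E
python3 - <<'E'
from h import *
R=Rh(np.radians(50),1)
plan(well(2,350)+R[:,2]*2,R)
tips([0.0016, -0.0093, -0.0185, -0.0273, -0.0799, 0.0805],23)
E
```

```text
t 34.18 tcp [485.5  25.6 208.4] rpy [-3.139e+00  2.000e-03 -1.354e+00] F [-0.9 -0.6 -1.6] op 0.154
ROW [0.0008, -0.0087, -0.0191, -0.0272, -0.08, 0.0803] x 23 (min 23 ) max shift 0.0191
ik ok True end q [-1.02  0.69  1.67  1.34  1.8   2.33] qmin [-1.02  0.18  1.41  0.08  1.12  1.4 ] qmax [0.   0.69 1.88 1.34 1.87 2.33] maxdq*12 [0.64 0.39 0.73 0.9  1.06 0.68]
path mid [600. -92. 376.] end [ 570.1 -305.5  350. ] err [0.1 0.6 0. ]
tips [(641, 46, 222), (672, 2, 256), (694, -54, 274), (704, -116, 278), (698, -178, 268), (675, -234, 247), (637, -276, 219), (587, -302, 189), (569, -306, 180)]
```

{"fn": "arm_command", "kwargs": {"targets": [[0.0008,-0.0087,-0.0191,-0.0272,-0.08,0.0803],[0.0008,-0.0087,-0.0191,-0.0272,-0.08,0.0803],[0.0008,-0.0087,-0.0191,-0.0272,-0.08,0.0803],[0.0008,-0.0087,-0.0191,-0.0272,-0.08,0.0803],[0.0008,-0.0087,-0.0191,-0.0272,-0.08,0.0803],[0.0008,-0.0087,-0.0191,-0.0272,-0.08,0.0803],[0.0008,-0.0087,-0.0191,-0.0272,-0.08,0.0803],[0.0008,-0.0087,-0.0191,-0.0272,-0.08,0.0803],[0.0008,-0.0087,-0.0191,-0.0272,-0.08,0.0803],[0.0008,-0.0087,-0.0191,-0.0272,-0.08,0.0803],[0.0008,-0.0087,-0.0191,-0.0272,-0.08,0.0803],[0.0008,-0.0087,-0.0191,-0.0272,-0.08,0.0803],[0.0008,-0.0087,-0.0191,-0.0272,-0.08,0.0803],[0.0008,-0.0087,-0.0191,-0.0272,-0.08,0.0803],[0.0008,-0.0087,-0.0191,-0.0272,-0.08,0.0803],[0.0008,-0.0087,-0.0191,-0.0272,-0.08,0.0803],[0.0008,-0.0087,-0.0191,-0.0272,-0.08,0.0803],[0.0008,-0.0087,-0.0191,-0.0272,-0.08,0.0803],[0.0008,-0.0087,-0.0191,-0.0272,-0.08,0.0803],[0.0008,-0.0087,-0.0191,-0.0272,-0.08,0.0803]]}}

```text
clock: 35.85
eef_pos: [599.0, -255.5, 368.2]
tcp_rot: [1.681, 0.22, 2.693]
contact_force: [0.6, 0.4, -1.1]
opening: 0.16
```

{"fn": "arm_command", "kwargs": {"targets": [[0.0008,-0.0087,-0.0191,-0.0272,-0.08,0.0803],[0.0008,-0.0087,-0.0191,-0.0272,-0.08,0.0803],[0.0008,-0.0087,-0.0191,-0.0272,-0.08,0.0803],[0,0,0,0,0,0],[0,0,0,0,0,0]]}}

```text
clock: 36.27
eef_pos: [569.2, -305.8, 346.3]
tcp_rot: [1.573, -0.006, 2.442]
contact_force: [-0.5, 0.9, 0.1]
opening: 0.163
```

```bash
cat >> h.py <<'E'
def shot(n):
    s=r.grab_frame('scene');t=r.grab_frame('top');w=r.grab_frame('wrist')
    cv2.imwrite(f'pics/{n}.png',np.hstack([cv2.resize(s['image'][130:280,320:450],(260,300)),cv2.resize(t['image'][130:260,330:460],(300,300)),cv2.resize(w['image'][:,200:440],(180,300))]))
def place(k,z,n):
    R=Rh(np.radians(50),1); plan(well(k,z)+R[:,2]*2,R,1); shot(n)
E
python3 - <<'E'
from h import *
place(2,340,'c9')
E
```

```text
t 36.27 tcp [ 569.2 -305.8  346.3] rpy [ 1.573 -0.006  2.442] F [-0.5  0.9  0.1] op 0.163
ROW [-0.0008, -0.0063, 0.0004, -0.0017, 0.0018, -0.0059] x 1 (min 1 ) max shift 0.0063
ik ok True end q [-1.02  0.7   1.67  1.33  1.8   2.31] qmin [-1.02  0.7   1.67  1.33  1.8   2.31] qmax [-1.02  0.7   1.67  1.33  1.8   2.31] maxdq*12 
path mid [ 570. -306.  340.] end [ 570. -306.  340.] err [ 0. -0. -0.]
```

View pics/c9.png

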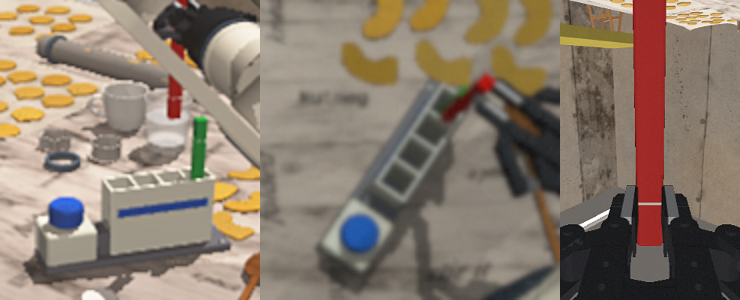

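Red is held straight above well 2. I lower it to 210 and check.

{"fn": "arm_command", "kwargs": {"targets": [[-0.0008,-0.03,0,-0.002,0.002,-0.006],[0,-0.03,0,0,0,0],[0,-0.015,0,0,0,0],[0,-0.015,0,0,0,0],[0,-0.015,0,0,0,0],[0,0,0,0,0,0]]}}

```text
clock: 36.92
eef_pos: [571.0, -305.7, 240.8]
tcp_rot: [1.572, 0.002, 2.446]
contact_force: [0.4, -0.2, -0.8]
opening: 0.161
```

{"fn": "arm_command", "kwargs": {"targets": [[0,-0.015,0,0,0,0],[0,-0.013,0,0,0,0],[0,0,0,0,0,0],[0,0,0,0,0,0]]}}

```text
clock: 37.25
eef_pos: [571.0, -306.4, 214.8]
tcp_rot: [1.571, 0.003, 2.445]
contact_force: [-1.2, 0.2, 0.0]
opening: 0.16
```

```bash
python3 - <<'E'
from h import *
place(2,210,'c10')
E
```

```text
t 37.25 tcp [ 571.  -306.4  214.8] rpy [1.571 0.003 2.445] F [-1.2  0.2  0. ] op 0.16
ROW [0.001, -0.0048, -0.0004, -0.0002, -0.0019, 0.0034] x 1 (min 1 ) max shift 0.0048
ik ok True end q [-1.02  0.9   1.66  1.3   1.75  2.13] qmin [-1.02  0.9   1.66  1.3   1.75  2.13] qmax [-1.02  0.9   1.66  1.3   1.75  2.13] maxdq*12 
path mid [ 570. -306.  210.] end [ 570.  -306.1  210. ] err [-0. -0.  0.]
```

View pics/c10.png

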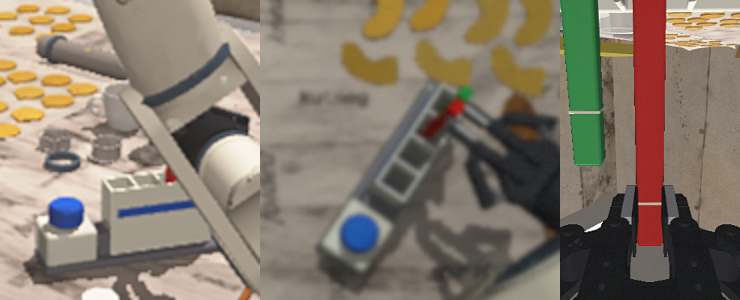

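{"fn": "arm_command", "kwargs": {"targets": [[0.001,-0.006,0,0,0,0],[0,0,0,0,0,0]]}}

```text
clock: 37.57
eef_pos: [570.1, -305.7, 208.8]
tcp_rot: [1.572, 0.004, 2.445]
contact_force: [-0.5, 1.0, -0.1]
opening: 0.162
```

{"fn": "arm_command", "kwargs": {"targets": [[0,0,0,0,0,0],[0,0,0,0,0,0],[0,0,0,0,0,0],[0,0,0,0,0,0],[0,0,0,0,0,0]], "fingers": 0.032}}

```text
clock: 37.98
eef_pos: [570.3, -305.8, 209.4]
tcp_rot: [1.572, 0.005, 2.445]
contact_force: [0.1, 0.1, -0.1]
opening: 0.378
```

{"fn": "arm_command", "kwargs": {"targets": [[0,0.005,-0.01,0,0,0],[0,0.005,-0.03,0,0,0],[0,0.01,-0.03,0,0,0],[0,0.03,-0.02,0,0,0],[0,0.03,0,0,0,0],[0,0.02,0,0,0,0],[0,0,0,0,0,0]]}}

```text
clock: 38.57
eef_pos: [511.8, -376.4, 314.0]
tcp_rot: [1.573, 0.011, 2.444]
contact_force: [1.2, -0.9, -0.1]
opening: 0.377
```

```bash
python3 - <<'E'
from h import *
shot('c11'); t=r.grab_frame('top')
T=[ (c,[x for x in stick(t,c) if 150<x[3]<200]) for c in('red','orange','yellow')]; print(T)
c,s,yaw=T[2][1][0][:2],0,T[2][1][0][2]
if yaw>2: yaw-=np.pi
d=np.array([np.cos(yaw),np.sin(yaw)]); g=np.array(c)-60*d; print('grip',g,yaw)
plan((*g,220),(np.pi,0,yaw-np.pi/2))
E
```

```text
[('red', []), ('orange', [(541.6, 329.0, 2.905, 176.8, 17.9)]), ('yellow', [(562.3, 202.2, 3.09, 178.8, 16.0)])]
grip [502.37983635 205.2941861 ] -0.05159265358979326
t 38.77 tcp [ 512.  -374.4  308.6] rpy [1.572 0.003 2.445] F [ 0.3  0.9 -0.8] op 0.382
ROW [-0.0066, 0.0175, 0.0303, 0.0394, 0.0793, -0.0793] x 21 (min 21 ) max shift 0.0303
ik ok True end q [0.39 0.24 1.82 0.   1.08 2.01] qmin [-1.09  0.23  1.36  0.    1.08  1.89] qmax [0.39 0.76 1.82 1.22 1.89 2.27] maxdq*12 [1.06 0.43 0.69 1.16 0.88 0.55]
path mid [635. -43. 406.] end [502.6 205.8 220. ] err [ 0.2  0.5 -0. ]
```

View pics/c11.png

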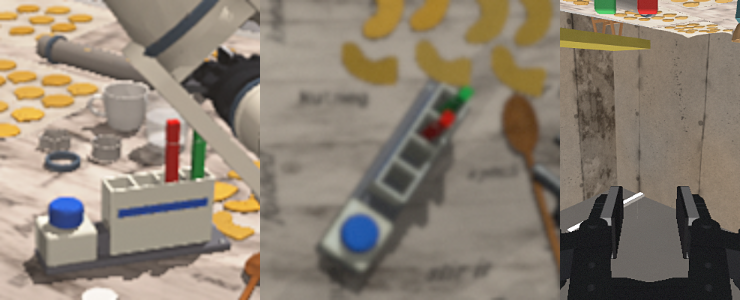

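Red stands in well 2 and green in well 3. Yellow is next.

{"fn": "arm_command", "kwargs": {"targets": [[-0.0066,0.0175,0.0303,0.0394,0.0793,-0.0793],[-0.0066,0.0175,0.0303,0.0394,0.0793,-0.0793],[-0.0066,0.0175,0.0303,0.0394,0.0793,-0.0793],[-0.0066,0.0175,0.0303,0.0394,0.0793,-0.0793],[-0.0066,0.0175,0.0303,0.0394,0.0793,-0.0793],[-0.0066,0.0175,0.0303,0.0394,0.0793,-0.0793],[-0.0066,0.0175,0.0303,0.0394,0.0793,-0.0793],[-0.0066,0.0175,0.0303,0.0394,0.0793,-0.0793],[-0.0066,0.0175,0.0303,0.0394,0.0793,-0.0793],[-0.0066,0.0175,0.0303,0.0394,0.0793,-0.0793],[-0.0066,0.0175,0.0303,0.0394,0.0793,-0.0793],[-0.0066,0.0175,0.0303,0.0394,0.0793,-0.0793],[-0.0066,0.0175,0.0303,0.0394,0.0793,-0.0793],[-0.0066,0.0175,0.0303,0.0394,0.0793,-0.0793],[-0.0066,0.0175,0.0303,0.0394,0.0793,-0.0793],[-0.0066,0.0175,0.0303,0.0394,0.0793,-0.0793],[-0.0066,0.0175,0.0303,0.0394,0.0793,-0.0793],[-0.0066,0.0175,0.0303,0.0394,0.0793,-0.0793],[-0.0066,0.0175,0.0303,0.0394,0.0793,-0.0793],[-0.0066,0.0175,0.0303,0.0394,0.0793,-0.0793]], "fingers": 0.045}}

```text
clock: 40.43
eef_pos: [519.8, 195.7, 248.1]
tcp_rot: [3.103, 0.075, -1.697]
contact_force: [0.9, 0.8, -0.2]
opening: 0.528
```

{"fn": "arm_command", "kwargs": {"targets": [[-0.0066,0.0175,0.0303,0.0394,0.0793,-0.0793],[0,0,0,0,0,0],[0,0,0,0,0,0],[0,0,0,0,0,0]]}}

```text
clock: 40.77
eef_pos: [503.0, 206.0, 219.9]
tcp_rot: [3.142, 0.0, -1.622]
contact_force: [0.2, 0.2, 0.1]
opening: 0.525
```

```bash
python3 - <<'E'
from h import *
pick('yellow',6)
E
```

```text
top []
wrist end [473.5 208.1] yaw -0.053 grip [503.5 206.5]
t 40.87 tcp [504.3 205.  220.9] rpy [-3.140e+00  1.000e-03 -1.624e+00] F [0.2 0.1 0.3] op 0.53
shift tool mm [ -1.2   1.3 214.9] rows 5.2
rotvec [-0.002  0.001 -0.   ]
```

{"fn": "arm_command", "kwargs": {"targets": [[-0.001,0.001,0.04,0,0,0],[0,0,0.04,0,0,0],[0,0,0.04,0,0,0],[0,0,0.04,0,0,0],[0,0,0.03,0,0,0],[0,0,0.016,0,0,0],[0,0,0.007,0,0,0],[0,0,0,0,0,0],[0,0,0,0,0,0]]}}

```text
clock: 41.62
eef_pos: [503.7, 206.3, 8.1]
tcp_rot: [-3.139, 0.001, -1.624]
contact_force: [1.2, 0.7, 0.8]
opening: 0.527
```

{"fn": "arm_command", "kwargs": {"targets": [[0,0,0,0,0,0],[0,0,0,0,0,0],[0,0,0,0,0,0],[0,0,0,0,0,0],[0,0,0,0,0,0],[0,0,0,0,0,0]], "fingers": 0}}

```text
clock: 42.12
eef_pos: [503.5, 207.1, 9.0]
tcp_rot: [-3.138, 0.001, -1.622]
contact_force: [-0.1, -2.6, 7.3]
opening: 0.16
```

{"fn": "arm_command", "kwargs": {"targets": [[0,0,-0.01,0,0,0],[0,0,-0.03,0,0,0],[0,0,-0.04,0,0,0],[0,0,-0.04,0,0,0],[0,0,-0.04,0,0,0],[0,0,-0.04,0,0,0],[0,0,0,0,0,0],[0,0,0,0,0,0]]}}

```text
clock: 42.78
eef_pos: [503.5, 207.4, 211.0]
tcp_rot: [-3.134, 0.003, -1.622]
contact_force: [0.1, -0.4, -0.7]
opening: 0.156
```

```bash
cat >> h.py <<'E'
def carry(k,n,z=350):
    R=Rh(np.radians(50),1); plan(well(k,z)+R[:,2]*2,R)
    f=r.grab_frame('wrist');cv2.imwrite(f'pics/{n}.png',cv2.resize(f['image'],(480,300)))
E
python3 - <<'E'
from h import *
carry(1,'w12')
E
```

```text
t 42.78 tcp [503.5 207.4 211. ] rpy [-3.134e+00  3.000e-03 -1.622e+00] F [ 0.1 -0.4 -0.7] op 0.156
ROW [0.0052, -0.0144, -0.0269, -0.0396, -0.0791, 0.0798] x 21 (min 21 ) max shift 0.0269
ik ok True end q [-1.05  0.65  1.75  1.31  1.8   2.28] qmin [-1.05  0.24  1.48  0.1   1.12  1.92] qmax [0.32 0.65 1.78 1.31 1.81 2.28] maxdq*12 [0.95 0.33 0.6  1.11 0.81 0.35]
path mid [627. -10. 409.] end [ 541.2 -284.8  349.8] err [ 0.1 -0.3 -0.2]
```

View pics/w12.png

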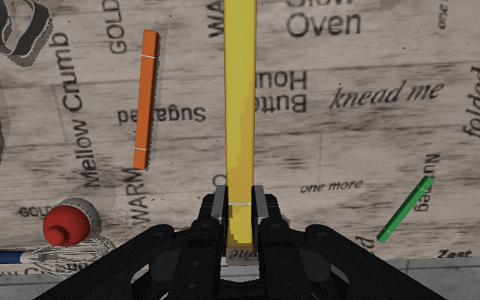

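```bash
python3 - <<'E'
from h import *
tips([0.0052, -0.0144, -0.0269, -0.0396, -0.0791, 0.0798],21)
E
```

```text
tips [(662, 181, 229), (695, 114, 279), (714, 32, 307), (714, -56, 313), (693, -142, 298), (650, -214, 268), (588, -265, 228), (539, -285, 200)]
```

{"fn": "arm_command", "kwargs": {"targets": [[0.0052,-0.0144,-0.0269,-0.0396,-0.0791,0.0798],[0.0052,-0.0144,-0.0269,-0.0396,-0.0791,0.0798],[0.0052,-0.0144,-0.0269,-0.0396,-0.0791,0.0798],[0.0052,-0.0144,-0.0269,-0.0396,-0.0791,0.0798],[0.0052,-0.0144,-0.0269,-0.0396,-0.0791,0.0798],[0.0052,-0.0144,-0.0269,-0.0396,-0.0791,0.0798],[0.0052,-0.0144,-0.0269,-0.0396,-0.0791,0.0798],[0.0052,-0.0144,-0.0269,-0.0396,-0.0791,0.0798],[0.0052,-0.0144,-0.0269,-0.0396,-0.0791,0.0798],[0.0052,-0.0144,-0.0269,-0.0396,-0.0791,0.0798],[0.0052,-0.0144,-0.0269,-0.0396,-0.0791,0.0798],[0.0052,-0.0144,-0.0269,-0.0396,-0.0791,0.0798],[0.0052,-0.0144,-0.0269,-0.0396,-0.0791,0.0798],[0.0052,-0.0144,-0.0269,-0.0396,-0.0791,0.0798],[0.0052,-0.0144,-0.0269,-0.0396,-0.0791,0.0798],[0.0052,-0.0144,-0.0269,-0.0396,-0.0791,0.0798],[0.0052,-0.0144,-0.0269,-0.0396,-0.0791,0.0798],[0.0052,-0.0144,-0.0269,-0.0396,-0.0791,0.0798]]}}

```text
clock: 44.33
eef_pos: [591.7, -219.5, 381.9]
tcp_rot: [1.72, 0.211, 2.694]
contact_force: [-0.1, -0.2, -1.4]
opening: 0.159
```

{"fn": "arm_command", "kwargs": {"targets": [[0.0052,-0.0144,-0.0269,-0.0396,-0.0791,0.0798],[0.0052,-0.0144,-0.0269,-0.0396,-0.0791,0.0798],[0.0052,-0.0144,-0.0269,-0.0396,-0.0791,0.0798],[0,0,0,0,0,0],[0,0,0,0,0,0],[0,0,0,0,0,0]]}}

```text
clock: 44.83
eef_pos: [540.7, -285.1, 346.5]
tcp_rot: [1.576, -0.005, 2.443]
contact_force: [-0.7, -0.1, 0.1]
opening: 0.162
```

```bash
python3 - <<'E'
from h import *
place(1,340,'c13')
E
```

```text
t 44.83 tcp [ 540.7 -285.1  346.5] rpy [ 1.576 -0.005  2.443] F [-0.7 -0.1  0.1] op 0.162
ROW [0.0, -0.0065, 0.0007, -0.0053, 0.0002, -0.0046] x 1 (min 1 ) max shift 0.0065
ik ok True end q [-1.05  0.67  1.75  1.31  1.8   2.27] qmin [-1.05  0.67  1.75  1.31  1.8   2.27] qmax [-1.05  0.67  1.75  1.31  1.8   2.27] maxdq*12 
path mid [ 541. -285.  340.] end [ 541.1 -284.5  340. ] err [ 0. -0. -0.]
```

View pics/c13.png

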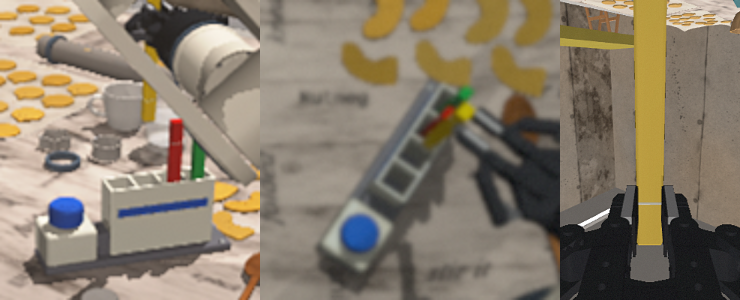

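Yellow is upright above well 1. I lower it.

{"fn": "arm_command", "kwargs": {"targets": [[0,-0.03,0.001,-0.005,0,-0.005],[0,-0.03,0,0,0,0],[0,-0.015,0,0,0,0],[0,-0.015,0,0,0,0],[0,-0.015,0,0,0,0],[0,0,0,0,0,0]]}}

```text
clock: 45.48
eef_pos: [541.1, -283.9, 239.9]
tcp_rot: [1.571, -0.001, 2.444]
contact_force: [0.2, 1.0, -0.4]
opening: 0.16
```

{"fn": "arm_command", "kwargs": {"targets": [[0,-0.015,0,0,0,0],[0,-0.017,0,0,0,0],[0,0,0,0,0,0],[0,0,0,0,0,0]]}}

```text
clock: 45.82
eef_pos: [541.1, -284.6, 210.0]
tcp_rot: [1.571, 0.0, 2.443]
contact_force: [-1.0, 0.5, -0.7]
opening: 0.157
```

```bash
python3 - <<'E'
from h import *
place(1,208,'c14')
E
```

```text
t 45.82 tcp [ 541.1 -284.6  210. ] rpy [1.571 0.    2.443] F [-1.   0.5 -0.7] op 0.157
ROW [0.0, -0.002, 0.0001, 0.0003, 0.0004, 0.0003] x 1 (min 1 ) max shift 0.002
ik ok True end q [-1.05  0.88  1.74  1.27  1.74  2.07] qmin [-1.05  0.88  1.74  1.27  1.74  2.07] qmax [-1.05  0.88  1.74  1.27  1.74  2.07] maxdq*12 
path mid [ 541. -285.  208.] end [ 541.2 -284.5  208. ] err [ 0. -0.  0.]
```

View pics/c14.png

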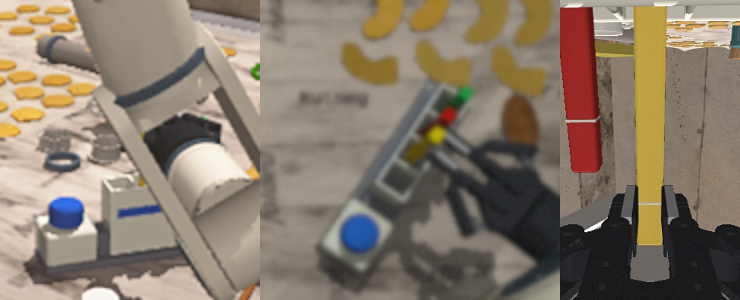

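{"fn": "arm_command", "kwargs": {"targets": [[0,0,0,0,0,0],[0,0,0,0,0,0],[0,0,0,0,0,0],[0,0,0,0,0,0],[0,0,0,0,0,0]], "fingers": 0.032}}

```text
clock: 46.38
eef_pos: [541.1, -284.5, 210.3]
tcp_rot: [1.571, 0.001, 2.443]
contact_force: [0.0, -0.2, 0.2]
opening: 0.374
```

{"fn": "arm_command", "kwargs": {"targets": [[0,0.005,-0.01,0,0,0],[0,0.005,-0.03,0,0,0],[0,0.01,-0.03,0,0,0],[0,0.03,-0.02,0,0,0],[0,0.03,0,0,0,0],[0,0.02,0,0,0,0],[0,0,0,0,0,0]]}}

```text
clock: 46.97
eef_pos: [482.6, -355.1, 314.5]
tcp_rot: [1.572, 0.007, 2.442]
contact_force: [0.3, -0.9, 0.5]
opening: 0.376
```

```bash
python3 - <<'E'
from h import *
shot('c15'); t=r.grab_frame('top')
T=[x for x in stick(t,'orange') if 150<x[3]<200]; print(T)
x,y,yaw=T[0][:3]
if yaw>2: yaw-=np.pi
d=np.array([np.cos(yaw),np.sin(yaw)]); g=np.array((x,y))-60*d; print('grip',g,yaw)
plan((*g,220),(np.pi,0,yaw-np.pi/2))
E
```

```text
[(541.6, 329.2, 2.91, 176.7, 17.6)]
grip [483.20187574 342.97167682] -0.23159265358979297
t 47.17 tcp [ 482.9 -353.3  309.4] rpy [ 1.571 -0.     2.443] F [ 0.2 -0.4  0.9] op 0.376
ROW [-0.0065, 0.0234, 0.0367, 0.0475, 0.0772, -0.0772] x 20 (min 20 ) max shift 0.0367
ik ok True end q [0.62 0.31 1.72 0.   1.11 2.42] qmin [-1.1   0.24  1.47  0.    1.11  2.16] qmax [0.62 0.7  1.72 1.19 1.87 2.42] maxdq*12 [1.27 0.53 0.43 1.15 0.68 0.65]
path mid [624.  60. 429.] end [482.6 342.1 220.3] err [-0.6 -0.9  0.3]
```

View pics/c15.png

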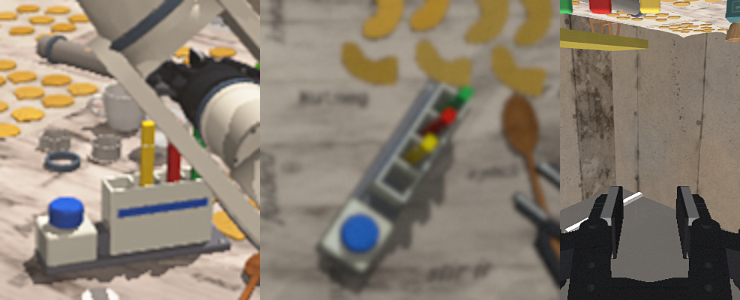

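Three sticks are standing. Orange is next.

{"fn": "arm_command", "kwargs": {"targets": [[-0.0065,0.0234,0.0367,0.0475,0.0772,-0.0772],[-0.0065,0.0234,0.0367,0.0475,0.0772,-0.0772],[-0.0065,0.0234,0.0367,0.0475,0.0772,-0.0772],[-0.0065,0.0234,0.0367,0.0475,0.0772,-0.0772],[-0.0065,0.0234,0.0367,0.0475,0.0772,-0.0772],[-0.0065,0.0234,0.0367,0.0475,0.0772,-0.0772],[-0.0065,0.0234,0.0367,0.0475,0.0772,-0.0772],[-0.0065,0.0234,0.0367,0.0475,0.0772,-0.0772],[-0.0065,0.0234,0.0367,0.0475,0.0772,-0.0772],[-0.0065,0.0234,0.0367,0.0475,0.0772,-0.0772],[-0.0065,0.0234,0.0367,0.0475,0.0772,-0.0772],[-0.0065,0.0234,0.0367,0.0475,0.0772,-0.0772],[-0.0065,0.0234,0.0367,0.0475,0.0772,-0.0772],[-0.0065,0.0234,0.0367,0.0475,0.0772,-0.0772],[-0.0065,0.0234,0.0367,0.0475,0.0772,-0.0772],[-0.0065,0.0234,0.0367,0.0475,0.0772,-0.0772],[-0.0065,0.0234,0.0367,0.0475,0.0772,-0.0772],[-0.0065,0.0234,0.0367,0.0475,0.0772,-0.0772],[-0.0065,0.0234,0.0367,0.0475,0.0772,-0.0772],[-0.0065,0.0234,0.0367,0.0475,0.0772,-0.0772]], "fingers": 0.045}}

```text
clock: 48.83
eef_pos: [482.3, 306.7, 224.1]
tcp_rot: [-3.138, -0.002, -1.797]
contact_force: [0.5, -0.1, 0.6]
opening: 0.527
```

{"fn": "arm_command", "kwargs": {"targets": [[0,0,0,0,0,0],[0,0,0,0,0,0],[0,0,0,0,0,0]]}}

```text
clock: 49.08
eef_pos: [482.6, 305.2, 224.6]
tcp_rot: [3.14, -0.001, -1.802]
contact_force: [0.5, -0.1, 0.0]
opening: 0.528
```

```bash
python3 - <<'E'
from h import *
pick('orange',6)
E
```

```text
top []
wrist end [454.7 351.8] yaw -0.24 grip [483.8 344.7]
t 49.18 tcp [484.2 304.2 225.9] rpy [-3.141e+00  1.000e-03 -1.805e+00] F [ 0.3 -0.2  0.5] op 0.528
shift tool mm [-39.1   9.9 219.9] rows 5.4
rotvec [-0.001  0.001  0.006]
```

{"fn": "arm_command", "kwargs": {"targets": [[-0.02,0.005,0.02,0,0,0.006],[-0.019,0.005,0.02,0,0,0],[0,0,0.04,0,0,0],[0,0,0.04,0,0,0],[0,0,0.03,0,0,0],[0,0,0,0,0,0],[0,0,0,0,0,0]]}}

```text
clock: 49.77
eef_pos: [483.1, 343.6, 75.1]
tcp_rot: [3.14, -0.001, -1.811]
contact_force: [-0.3, 0.4, 0.2]
opening: 0.524
```

```bash
python3 - <<'E'
from h import *
go((483.5,344,6),(np.pi,0,-.236-np.pi/2))
f=r.grab_frame('wrist');cv2.imwrite('pics/w16.png',cv2.resize(f['image'],(480,300)))
E
```

```text
t 49.77 tcp [483.1 343.6  75.1] rpy [ 3.140e+00 -1.000e-03 -1.811e+00] F [-0.3  0.4  0.2] op 0.524
shift tool mm [-0.6 -0.4 69.1] rows 1.7
rotvec [ 0.001 -0.001 -0.005]
```

View pics/w16.png

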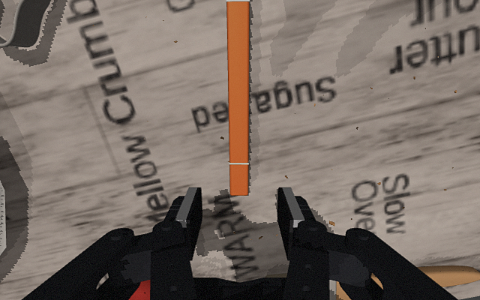

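The orange stick at (239,100) is centred between the open jaws. I go down and grip.

{"fn": "arm_command", "kwargs": {"targets": [[0,0,0.03,0,0,0],[0,0,0.025,0,0,0],[0,0,0.012,0,0,0],[0,0,0,0,0,0],[0,0,0,0,0,0]]}}

```text
clock: 50.23
eef_pos: [483.4, 345.5, 9.9]
tcp_rot: [-3.14, 0.001, -1.809]
contact_force: [0.3, 0.5, -0.5]
opening: 0.527
```

{"fn": "arm_command", "kwargs": {"targets": [[0,0,0,0,0,0],[0,0,0,0,0,0],[0,0,0,0,0,0],[0,0,0,0,0,0],[0,0,0,0,0,0],[0,0,0,0,0,0]], "fingers": 0}}

```text
clock: 50.73
eef_pos: [483.4, 345.9, 10.3]
tcp_rot: [-3.14, 0.002, -1.809]
contact_force: [-0.9, -1.4, 8.3]
opening: 0.155
```

{"fn": "arm_command", "kwargs": {"targets": [[0,0,-0.01,0,0,0],[0,0,-0.03,0,0,0],[0,0,-0.04,0,0,0],[0,0,-0.04,0,0,0],[0,0,-0.04,0,0,0],[0,0,-0.04,0,0,0],[0,0,0,0,0,0],[0,0,0,0,0,0]]}}

```text
clock: 51.4
eef_pos: [483.6, 346.2, 212.2]
tcp_rot: [-3.137, 0.005, -1.808]
contact_force: [-0.1, -0.1, -0.1]
opening: 0.157
```

```bash
python3 - <<'E'
from h import *
R=Rh(np.radians(50),1); plan(well(0,350)+R[:,2]*2,R,23); carry(0,'w17')
E
```

```text
t 51.4 tcp [483.6 346.2 212.2] rpy [-3.137  0.005 -1.808] F [-0.1 -0.1 -0.1] op 0.157
ROW [0.0052, -0.0176, -0.0286, -0.0414, -0.0667, 0.0672] x 23 (min 20 ) max shift 0.0286
ik ok True end q [-1.07  0.62  1.83  1.28  1.81  2.24] qmin [-1.07  0.23  1.55  0.08  1.13  2.2 ] qmax [0.55 0.62 1.83 1.28 1.81 2.39] maxdq*12 [1.01 0.42 0.46 1.   0.51 0.43]
path mid [621.  65. 435.] end [ 512.2 -262.6  350.2] err [-0.1  0.3  0.2]
t 51.4 tcp [483.6 346.2 212.2] rpy [-3.137  0.005 -1.808] F [-0.1 -0.1 -0.1] op 0.157
ROW [0.0063, -0.0203, -0.0328, -0.0476, -0.0767, 0.0773] x 20 (min 20 ) max shift 0.0328
ik ok True end q [-1.07  0.62  1.83  1.28  1.81  2.24] qmin [-1.07  0.23  1.55  0.1   1.13  2.2 ] qmax [0.54 0.62 1.83 1.28 1.81 2.38] maxdq*12 [1.16 0.48 0.53 1.15 0.59 0.49]
path mid [622.  43. 438.] end [ 511.2 -262.9  350.1] err [-1.1  0.   0.1]
```

View pics/w17.png

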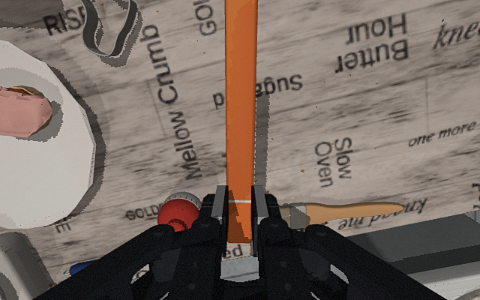

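{"fn": "arm_command", "kwargs": {"targets": [[0.0052,-0.0176,-0.0286,-0.0414,-0.0667,0.0672],[0.0052,-0.0176,-0.0286,-0.0414,-0.0667,0.0672],[0.0052,-0.0176,-0.0286,-0.0414,-0.0667,0.0672],[0.0052,-0.0176,-0.0286,-0.0414,-0.0667,0.0672],[0.0052,-0.0176,-0.0286,-0.0414,-0.0667,0.0672],[0.0052,-0.0176,-0.0286,-0.0414,-0.0667,0.0672],[0.0052,-0.0176,-0.0286,-0.0414,-0.0667,0.0672],[0.0052,-0.0176,-0.0286,-0.0414,-0.0667,0.0672],[0.0052,-0.0176,-0.0286,-0.0414,-0.0667,0.0672],[0.0052,-0.0176,-0.0286,-0.0414,-0.0667,0.0672],[0.0052,-0.0176,-0.0286,-0.0414,-0.0667,0.0672],[0.0052,-0.0176,-0.0286,-0.0414,-0.0667,0.0672],[0.0052,-0.0176,-0.0286,-0.0414,-0.0667,0.0672],[0.0052,-0.0176,-0.0286,-0.0414,-0.0667,0.0672],[0.0052,-0.0176,-0.0286,-0.0414,-0.0667,0.0672],[0.0052,-0.0176,-0.0286,-0.0414,-0.0667,0.0672],[0.0052,-0.0176,-0.0286,-0.0414,-0.0667,0.0672],[0.0052,-0.0176,-0.0286,-0.0414,-0.0667,0.0672]]}}

```text
clock: 52.95
eef_pos: [594.4, -135.7, 414.9]
tcp_rot: [1.839, 0.284, 2.816]
contact_force: [1.1, -0.5, 0.1]
opening: 0.155
```

```bash
python3 - <<'E'
from h import *
carry(0,'w18')
E
```

```text
t 52.95 tcp [ 594.4 -135.7  414.9] rpy [1.839 0.284 2.816] F [ 1.1 -0.5  0.1] op 0.155
ROW [0.005, -0.0168, -0.0283, -0.0422, -0.0659, 0.0656] x 5 (min 5 ) max shift 0.0283
ik ok True end q [-1.07  0.62  1.82  1.28  1.81  2.24] qmin [-1.07  0.49  1.69  1.19  1.75  2.23] qmax [-0.83  0.62  1.82  1.28  1.81  2.24] maxdq*12 [0.74 0.41 0.45 0.34 0.21 0.05]
path mid [ 551. -218.  380.] end [ 512.1 -262.9  350. ] err [-0.2  0.1  0. ]
```

View pics/w18.png

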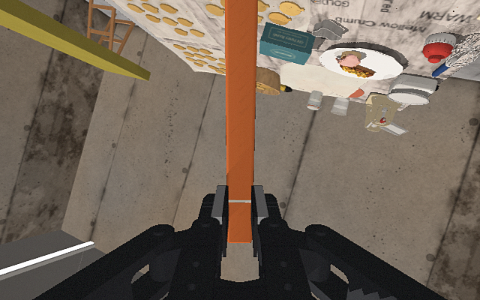

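{"fn": "arm_command", "kwargs": {"targets": [[0.005,-0.017,-0.0285,-0.042,-0.066,0.066],[0.005,-0.017,-0.0285,-0.042,-0.066,0.066],[0.005,-0.017,-0.0285,-0.042,-0.066,0.066],[0.005,-0.017,-0.0285,-0.042,-0.066,0.066],[0.005,-0.017,-0.0285,-0.042,-0.066,0.066],[0,0,0,0,0,0],[0,0,0,0,0,0],[0,0,0,0,0,0]]}}

```text
clock: 53.67
eef_pos: [512.9, -262.6, 350.7]
tcp_rot: [1.574, 0.003, 2.447]
contact_force: [0.2, -0.6, -0.7]
opening: 0.153
```

```bash
python3 - <<'E'
from h import *
place(0,340,'c19')
E
```

```text
t 53.67 tcp [ 512.9 -262.6  350.7] rpy [1.574 0.003 2.447] F [ 0.2 -0.6 -0.7] op 0.153
ROW [0.0003, -0.0107, -0.0007, -0.0031, -0.0038, 0.0027] x 1 (min 1 ) max shift 0.0107
ik ok True end q [-1.07  0.63  1.83  1.28  1.8   2.22] qmin [-1.07  0.63  1.83  1.28  1.8   2.22] qmax [-1.07  0.63  1.83  1.28  1.8   2.22] maxdq*12 
path mid [ 512. -263.  340.] end [ 512.2 -263.   340. ] err [-0. -0. -0.]
```

View pics/c19.png

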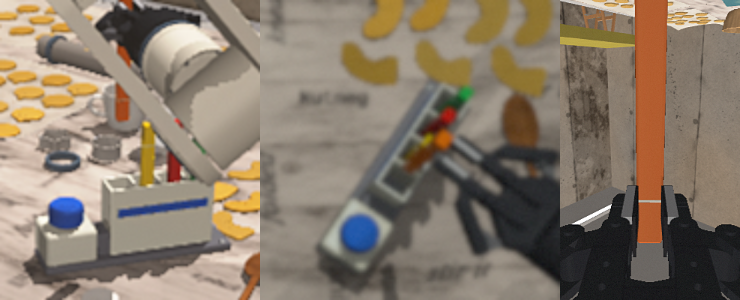

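{"fn": "arm_command", "kwargs": {"targets": [[0,-0.03,-0.004,-0.003,-0.004,0.003],[0,-0.03,0,0,0,0],[0,-0.015,0,0,0,0],[0,-0.015,0,0,0,0],[0,-0.015,0,0,0,0],[0,0,0,0,0,0]]}}

```text
clock: 54.32
eef_pos: [510.8, -264.8, 244.5]
tcp_rot: [1.572, -0.001, 2.445]
contact_force: [-0.8, 0.4, -0.3]
opening: 0.153
```

{"fn": "arm_command", "kwargs": {"targets": [[0,-0.017,0,0,0,0],[0,-0.02,0,0,0,0],[0,0,0,0,0,0],[0,0,0,0,0,0]]}}

```text
clock: 54.65
eef_pos: [510.7, -265.6, 210.1]
tcp_rot: [1.571, 0.001, 2.444]
contact_force: [-0.7, 0.4, 0.5]
opening: 0.155
```

```bash
python3 - <<'E'
from h import *
place(0,208,'c20')
E
```

```text
t 54.65 tcp [ 510.7 -265.6  210.1] rpy [1.571e+00 1.000e-03 2.444e+00] F [-0.7  0.4  0.5] op 0.155
ROW [0.0005, -0.0021, 0.0031, 0.0003, -0.0008, 0.0006] x 1 (min 1 ) max shift 0.0031
ik ok True end q [-1.07  0.86  1.81  1.24  1.74  2.01] qmin [-1.07  0.86  1.81  1.24  1.74  2.01] qmax [-1.07  0.86  1.81  1.24  1.74  2.01] maxdq*12 
path mid [ 512. -263.  208.] end [ 512.3 -262.9  208. ] err [ 0.  0. -0.]
```

View pics/c20.png

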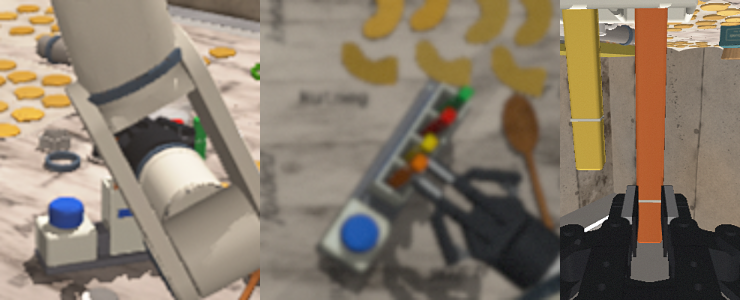

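{"fn": "arm_command", "kwargs": {"targets": [[0,0,0,0,0,0],[0,0,0,0,0,0],[0,0,0,0,0,0],[0,0,0,0,0,0],[0,0,0,0,0,0]], "fingers": 0.032}}

```text
clock: 55.22
eef_pos: [510.2, -266.1, 209.5]
tcp_rot: [1.571, 0.001, 2.443]
contact_force: [0.0, -0.6, 1.2]
opening: 0.378
```

{"fn": "arm_command", "kwargs": {"targets": [[0,0.005,-0.01,0,0,0],[0,0.005,-0.03,0,0,0],[0,0.01,-0.03,0,0,0],[0,0.03,-0.02,0,0,0],[0,0.03,0,0,0,0],[0,0.03,0,0,0,0],[0,0.03,0,0,0,0],[0,0.03,0,0,0,0],[0,0,0,0,0,0]]}}

```text
clock: 55.97
eef_pos: [451.9, -336.0, 384.9]
tcp_rot: [1.573, 0.008, 2.443]
contact_force: [0.0, -0.8, -0.3]
opening: 0.374
```

```bash
python3 - <<'E'
from h import *
shot('c21')
plan((449,-214,250),(np.pi,0,-2.1))
E
```

```text
t 56.12 tcp [ 451.8 -335.   379.3] rpy [1.572e+00 1.000e-03 2.443e+00] F [-0.6 -0.9  0.2] op 0.373
ROW [0.003, -0.0, 0.0105, 0.0591, 0.0701, -0.0701] x 19 (min 19 ) max shift 0.0105
ik ok True end q [-0.44  0.13  1.88  0.    1.13  1.66] qmin [-1.17  0.13  1.57  0.    1.13  1.65] qmax [-0.44  0.6   1.88  1.15  1.93  2.26] maxdq*12 [0.57 0.37 0.58 0.95 0.98 0.58]
path mid [ 467. -239.  340.] end [ 448.6 -213.8  250.6] err [-0.4  0.2  0.6]
```

View pics/c21.png

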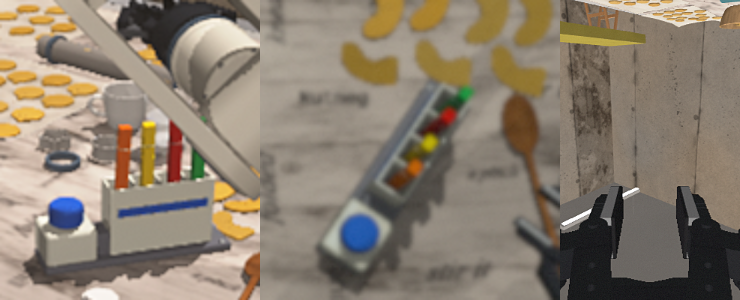

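All four sticks stand: orange 0, yellow 1, red 2, green 3. The cap is still high (out). Now I go above the switch with the gripper's sides square to the row.

```bash
python3 - <<'E'
from h import *
plan((446,-215,270),(np.pi,0,-.641))
E
```

```text
t 56.12 tcp [ 451.8 -335.   379.3] rpy [1.572e+00 1.000e-03 2.443e+00] F [-0.6 -0.9  0.2] op 0.373
ROW [-0.0004, -0.0072, 0.0005, 0.0025, -0.0843, 0.0844] x 26 (min 26 ) max shift 0.0072
ik ok False end q [-1.25  0.21  2.28  1.52  1.18  3.02] qmin [-1.29  0.21  1.79  1.24  1.18  2.36] qmax [-1.23  0.59  2.28  1.52  1.87  3.02] maxdq*12 [0.28 0.72 0.75 0.41 1.15 1.21]
path mid [ 436. -295.  293.] end [ 446.2 -215.1  270. ] err [ 0.2 -0.1 -0. ]
```

{"fn": "arm_command", "kwargs": {"targets": [[0.003,0,0.0105,0.059,0.07,-0.07],[0.003,0,0.0105,0.059,0.07,-0.07],[0.003,0,0.0105,0.059,0.07,-0.07],[0.003,0,0.0105,0.059,0.07,-0.07],[0.003,0,0.0105,0.059,0.07,-0.07],[0.003,0,0.0105,0.059,0.07,-0.07],[0.003,0,0.0105,0.059,0.07,-0.07],[0.003,0,0.0105,0.059,0.07,-0.07],[0.003,0,0.0105,0.059,0.07,-0.07],[0.003,0,0.0105,0.059,0.07,-0.07],[0.003,0,0.0105,0.059,0.07,-0.07],[0.003,0,0.0105,0.059,0.07,-0.07],[0.003,0,0.0105,0.059,0.07,-0.07],[0.003,0,0.0105,0.059,0.07,-0.07],[0.003,0,0.0105,0.059,0.07,-0.07],[0.003,0,0.0105,0.059,0.07,-0.07],[0.003,0,0.0105,0.059,0.07,-0.07],[0.003,0,0.0105,0.059,0.07,-0.07],[0.003,0,0.0105,0.059,0.07,-0.07],[0,0,0,0,0,0]], "fingers": 0}}

```text
clock: 57.78
eef_pos: [446.8, -211.2, 248.0]
tcp_rot: [3.136, -0.001, -2.097]
contact_force: [0.6, 0.2, -0.7]
opening: 0.002
```

{"fn": "arm_command", "kwargs": {"targets": [[0,0,0,0,0,-0.12],[0,0,0,0,0,-0.12],[0,0,0,0,0,-0.12],[0,0,0,0,0,-0.12],[0,0,0,0,0,-0.12],[0,0,0,0,0,-0.12],[0,0,0,0,0,-0.12],[0,0,0,0,0,-0.12],[0,0,0,0,0,-0.12],[0,0,0,0,0,-0.12],[0,0,0,0,0,-0.12],[0,0,0,0,0,-0.12],[0,0,0,0,0,0],[0,0,0,0,0,0]]}}

```text
clock: 58.95
eef_pos: [448.9, -213.7, 250.2]
tcp_rot: [-3.138, 0.005, -0.668]
contact_force: [-0.1, 0.3, 0.1]
opening: 0.001
```

```bash
python3 - <<'E'
from h import *
go((446,-215,95),(np.pi,0,-.641))
shot('c22')
E
```

```text
t 58.95 tcp [ 448.9 -213.7  250.2] rpy [-3.138  0.005 -0.668] F [-0.1  0.3  0.1] op 0.001
shift tool mm [ -0.6   3.3 155.2] rows 3.7
rotvec [-0.003  0.005 -0.027]
```

View pics/c22.png

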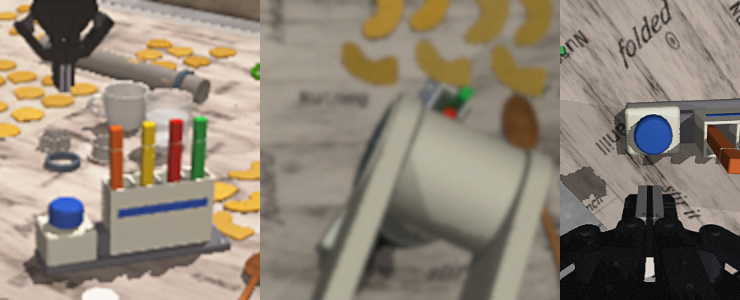

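{"fn": "arm_command", "kwargs": {"targets": [[0,0.003,0.03,-0.003,0.005,-0.027],[0,0,0.03,0,0,0],[0,0,0.03,0,0,0],[0,0,0.03,0,0,0],[0,0,0.025,0,0,0],[0,0,0.01,0,0,0],[0,0,0,0,0,0],[0,0,0,0,0,0]]}}

```text
clock: 59.77
eef_pos: [447.7, -215.9, 96.1]
tcp_rot: [3.141, -0.002, -0.637]
contact_force: [0.5, -0.7, 1.1]
opening: -0.002
```

{"fn": "arm_command", "kwargs": {"targets": [[0,0,0.003,0,0,0],[0,0,0.002,0,0,0],[0,0,0,0,0,0],[0,0,0,0,0,0]]}}

```text
clock: 60.1
eef_pos: [447.9, -216.0, 91.5]
tcp_rot: [-3.142, -0.004, -0.636]
contact_force: [0.4, -0.2, -0.8]
opening: 0.002
```

{"fn": "arm_command", "kwargs": {"targets": [[0,0,0.001,0,0,0],[0,0,0,0,0,0],[0,0,0,0,0,0]]}}

```text
clock: 60.35
eef_pos: [447.8, -216.0, 90.1]
tcp_rot: [3.142, -0.003, -0.636]
contact_force: [0.1, -0.3, 2.9]
opening: -0.0
```

{"fn": "arm_command", "kwargs": {"targets": [[0,0,0.001,0,0,0],[0,0,0,0,0,0],[0,0,0,0,0,0]]}}

```text
clock: 60.6
eef_pos: [447.8, -216.0, 88.9]
tcp_rot: [3.141, -0.003, -0.636]
contact_force: [1.6, -0.5, 3.0]
opening: 0.0
```

Contact came at 90 mm with 3 N, so the switch is out (lamp off). Now the full press.

{"fn": "arm_command", "kwargs": {"targets": [[0,0,0.002,0,0,0],[0,0,0.002,0,0,0],[0,0,0.002,0,0,0],[0,0,0.002,0,0,0],[0,0,0,0,0,0],[0,0,0,0,0,0]]}}

```text
clock: 61.1
eef_pos: [447.8, -216.0, 80.7]
tcp_rot: [3.141, -0.003, -0.636]
contact_force: [1.1, 0.3, 4.3]
opening: -0.001
```

{"fn": "arm_command", "kwargs": {"targets": [[0,0,0.001,0,0,0],[0,0,0.001,0,0,0],[0,0,0,0,0,0],[0,0,0,0,0,0]]}}

```text
clock: 61.43
eef_pos: [447.9, -216.0, 79.4]
tcp_rot: [3.142, -0.003, -0.636]
contact_force: [-2.4, 0.5, 14.9]
opening: -0.005
```

{"fn": "arm_command", "kwargs": {"targets": [[0,0,0.001,0,0,0],[0,0,0,0,0,0],[0,0,0,0,0,0]]}}

```text
clock: 61.68
eef_pos: [448.0, -216.1, 79.3]
tcp_rot: [3.142, -0.003, -0.636]
contact_force: [-4.5, 3.5, 28.0]
opening: -0.001
```

{"fn": "arm_command", "kwargs": {"targets": [[0,0,-0.003,0,0,0],[0,0,-0.003,0,0,0],[0,0,-0.003,0,0,0],[0,0,-0.003,0,0,0],[0,0,-0.003,0,0,0],[0,0,0,0,0,0],[0,0,0,0,0,0]]}}

```text
clock: 62.27
eef_pos: [447.4, -215.8, 92.8]
tcp_rot: [3.141, -0.002, -0.636]
contact_force: [0.7, -0.2, -0.5]
opening: 0.0
```

{"fn": "arm_command", "kwargs": {"targets": [[0,0,0.002,0,0,0],[0,0,0.002,0,0,0],[0,0,0.001,0,0,0],[0,0,0,0,0,0],[0,0,0,0,0,0]]}}

```text
clock: 62.68
eef_pos: [447.3, -215.7, 87.5]
tcp_rot: [3.141, -0.002, -0.636]
contact_force: [0.4, -0.3, -0.6]
opening: 0.001
```

{"fn": "arm_command", "kwargs": {"targets": [[0,0,0.001,0,0,0],[0,0,0.001,0,0,0],[0,0,0,0,0,0],[0,0,0,0,0,0]]}}

```text
clock: 63.02
eef_pos: [447.5, -215.8, 85.7]
tcp_rot: [3.141, -0.002, -0.636]
contact_force: [0.0, -0.4, -0.4]
opening: 0.001
```

{"fn": "arm_command", "kwargs": {"targets": [[0,0,0.001,0,0,0],[0,0,0,0,0,0],[0,0,0,0,0,0]]}}

```text
clock: 63.27
eef_pos: [447.5, -215.8, 84.8]
tcp_rot: [3.141, -0.002, -0.636]
contact_force: [0.8, 0.6, -0.4]
opening: -0.0
```

{"fn": "arm_command", "kwargs": {"targets": [[0,0,0.0007,0,0,0],[0,0,0,0,0,0],[0,0,0,0,0,0]]}}

```text
clock: 63.52
eef_pos: [447.5, -215.9, 84.1]
tcp_rot: [3.141, -0.002, -0.636]
contact_force: [-0.3, -0.9, 0.3]
opening: 0.001
```

{"fn": "arm_command", "kwargs": {"targets": [[0,0,0.0005,0,0,0],[0,0,0,0,0,0],[0,0,0,0,0,0]]}}

```text
clock: 63.77
eef_pos: [447.6, -215.9, 83.7]
tcp_rot: [3.141, -0.003, -0.636]
contact_force: [-0.1, -0.6, 2.1]
opening: 0.005
```

Contact came at about 83.9 mm with 2 N, so it is latched. I back off straight up and take a final look.

{"fn": "arm_command", "kwargs": {"targets": [[0,0,-0.005,0,0,0],[0,0,-0.03,0,0,0],[0,0,-0.03,0,0,0],[0,0,-0.03,0,0,0],[0,0,-0.03,0,0,0],[0,0,-0.03,0,0,0],[0,0,-0.03,0,0,0],[0.02,0.0,-0.02,0,0,0],[0,0,0,0,0,0],[0,0,0,0,0,0]]}}

```text
clock: 64.6
eef_pos: [464.0, -227.8, 289.7]
tcp_rot: [-3.141, -0.005, -0.636]
contact_force: [-0.8, -0.1, -0.2]
opening: -0.001
```

{"fn": "arm_command", "kwargs": {"targets": [[-0.02,-0.03,0,0,0,0],[-0.01,-0.035,0,0,0,0],[-0.01,-0.035,0,0,0,0],[-0.01,-0.035,0,0,0,0],[-0.01,-0.035,0,0,0,0],[0,-0.03,0,0,0,0],[0,0,0,0,0,0],[0,0,0,0,0,0]]}}

```text
clock: 65.27
eef_pos: [532.7, -29.4, 286.7]
tcp_rot: [3.14, 0.0, -0.633]
contact_force: [-0.1, -1.1, 0.2]
opening: 0.002
```

```bash
python3 - <<'E'
from h import *
st(); shot('c23')
g=r.grab_frame('scene');f0=cv2.imread('pics/scene0.png')
m=mask(g['image'],'blue'); m[:,375:]=0; print(np.argwhere(m).min(0),np.argwhere(m).max(0),np.argwhere(m).mean(0))
cv2.imwrite('pics/top23.png',r.grab_frame('top')['image'])
E
```

```text
t 65.27 tcp [532.7 -29.4 286.7] rpy [ 3.14   0.    -0.633] F [-0.1 -1.1  0.2] op 0.002
[231 345] [244 360] [237.5027027  353.15135135]
```

View pics/c23.png

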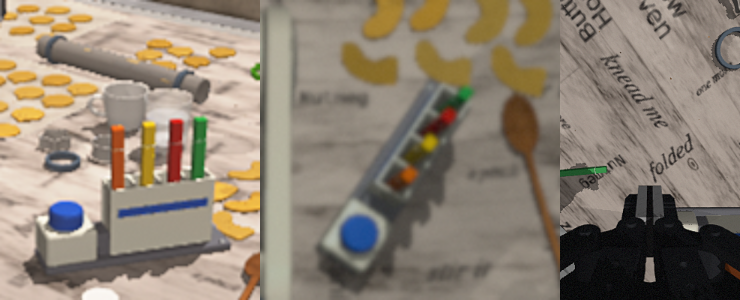

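View pics/top23.png

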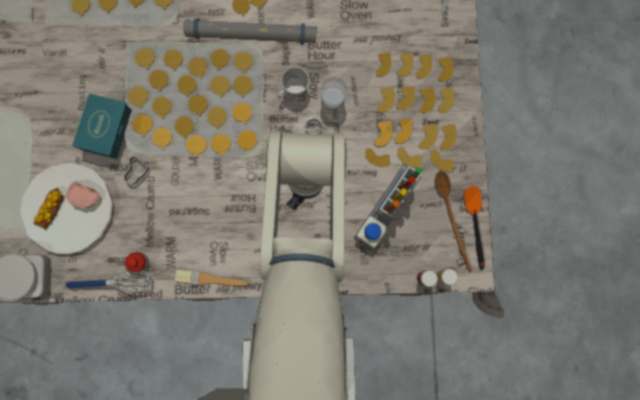

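The final look shows four sticks standing and the cap back at row 231 (latched). The jars are still at (428,278) and (449,275). The ring is still at its place in the scene view. The robot touches nothing, so I hand in.

```bash
python3 -c "
from rig import r
print(r.sign_off())"
```

```text
the job is handed in; nothing more can be done
None
```

All four sticks now stand in the wells: orange in well 0, yellow in 1, red in 2 and green in 3. The stand's switch is latched in, and I handed the job in at about 65 s.

- **Switch before the sticks:** it was latched at the start, with contact at about 83 mm. My first press, at 18 N, did not change it. A firmer press reached 38 N and let it out. I confirmed that by picture (the cap 2 px higher) and by touch (contact at about 88.5 mm), before any stick went in.
- **Switch after the sticks:** I felt it out again, with contact at 90 mm and 3 N. I then pressed it fully to about 28 N and felt it latched, with contact at about 83.9 mm and 2 N. In the last picture the cap is back at its latched pixel row.
- **During the run:** red was knocked aside, so I located it again before picking it up. While turning the green stick I ran joint 6 to its range limit and the pose drifted, but the grip held. I noticed no grip slackening.
- **Not disturbed:** in the last pictures the jars and the ring look unmoved, by eye only, and the short green stick was left alone. The arm hid part of the table in the final top view.

The first and last latched contact heights differ by about 1 mm. I could not see the lamp itself; its state is judged from the cap height only.

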